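# Lay the sommelier's service tray

## Robot

A 6-joint arm with a two-finger parallel gripper is mounted at the origin on the work surface; the furniture and walls round the work are solid. World frame = base frame: x ahead of the robot, y to its left, z up, the work surface at z = 0. Lengths are in m, angles in rad, forces in N, time in s.
With the tool pointing down it reaches from about 0.35 to 0.975 m from the base axis. Payload 4.9 kg.
Tool frame: the origin (TCP) lies midway between the tips of the shut fingers; the grasp point (between the pads) lies 19 mm behind it; z points along the fingers, y is the direction in which the jaws open and shut (so a half turn about z gives the same grasp; the last joint's range is limited). The gripper opens to 85 mm and grips with 20 to 120 N. Pads are 22 mm wide; open, the fingers measure 114 mm over their backs; the gripper's body (76 mm by 85 mm) begins 54 mm behind the grasp point. The pads swing forward as they close: fully open they stand 13 mm farther back than shut.
Start: joints at [-0.119, 0.053, 1.613, -0, 1.476, -0.119], TCP at [0.625, 0, 0.231] pointing down, gripper open.
Joint ranges: [-3.01, 3.01], [-1.01, 2.22], [0.06, 2.58], [-1.02, 4.17], [0.09, 2.62], [-3.14, 3.14]. Speed limits (rad/s): [2.57, 2.57, 3.14, 3.14, 3.14, 3.14].

## Interface

Orientations are given as a unit quaternion [w, x, y, z].
In Python, from plant import manip gives the robot as it stands. The module is installed in compiled form; this text tells all that it offers.
- The arm moves only by the tool move_arm, never from a script. Its argument "rows" is a list of rows, each an object of numbers: "tx", "ty", "tz": the shift along the tool's x, y, z in m; "ax", "ay", "az": the turn, a rotation vector about the tool's x, y, z in degrees; "jaw": the closure in counts, from 0 (fully open) to 255 (shut). In form: [{"tx": .., "ty": .., "tz": .., "ax": .., "ay": .., "az": .., "jaw": ..}, ...]. A call has 1 to 12 rows; each row shifts and turns the pose as measured when the row begins, along the tool's axes as they then stand; what a row does not reach is not made up. A row lasts 1/10 s, in which the tool goes at most 50 mm and 8.59 degrees, less where a joint would pass 70% of its speed; a pose out of reach is approached as far as the arm can. A call with a gripper value outside its range is refused whole. The fingers move at their own pace and stop on an object; the grip force is fixed at half the most. Time passes only in rows, so rows that do not move let the fingers close. It gives the time, the measured TCP pose, the force and the opening at its end, in the units of the state.
- manip.state(): the state, without advancing time (a new reading comes with each control period).
- manip.grab_frame(name): name is "scene" or "side" or "wrist"; returns a dict with "color" (420x560x3 uint8, red, green, blue), "intrinsics" (3x3 intrinsics, pixels), "dist_coeffs" ([k1, k2, p1, p2, k3] as OpenCV has them; the pictures are not rectified), "R" (3x3) and "t" (3): a world point X has camera coordinates R X + t. Camera axes: x right, y down, z forward; pixel columns grow to the right and rows downward; lengths in m; the calibration is good to about 2 mm. A picture is of the moment at which its call begins. There is no depth.
- manip.job_done(): hands the job in, once; it reports no verdict.
The state is a dict: "time": time; "joint_pos": joint angles; "joint_vel": joint speeds; "joint_efforts": joint torques, N m; "tool_pos": TCP position; "tool_rot": TCP orientation; "contact_force": force on the tool from outside, world axes, zero at the start; "ft_torque": the same for the moment, N m; "gripper_width": opening from 0.0 (shut) to 1.0 (fully open).
Only numpy, scipy, OpenCV 4.12 (cv2) and the standard library are available. Lean on these libraries where they do the work, as an engineer would, in place of code of your own. Each camera call takes 0.05 s, during which the arm holds its last target.

## Task

Lay the sommelier's tray for tonight's tasting: put each of the four tools fully home in the holder on the round tray that is made for it - the corkscrew standing in the wide low dish, the steel-crowned stopper upright with its cork up in the egg-cup, the brass drip collar over the peg and flat on its foot, and the foil cutter flat and lengthwise in the oblong pocket. Leave the two tasting glasses where they stand.

Things in the scene. Friction and masses are not known exactly. Their poses are not given: they have to be found in the camera images.
- corkscrew: Chrome wing corkscrew, 125 mm tall, stiff, 0.19 kg, standing on its bell (diameter 44 mm), arms folded down. Origin: centre of the underside, z up. An olive-wood bar, 14 mm thick, 70 mm long along y, lies 119 mm above the origin: pinch it along x from above. The arms reach 33 mm either way along y, 10 to 82 mm above the origin.
- stopper: Bottle stopper with a round steel crown, 56 mm tall, 31 mm across, 0.06 kg, standing on its crown with the cork up. Origin: centre of the underside, z up. The cork, 20 mm in diameter, is the part from 34 to 56 mm above the origin: grip it there.
- collar: Brass drip collar, a plain ring lying flat: outer diameter 44 mm, bore 28 mm, 12 mm high, 0.045 kg. Origin: centre of the underside, z up. Grip it across the outside.
- cutter: Black foil cutter lying flat: 46 mm long (its y axis), about 33 mm wide (x), 14 mm high, 0.03 kg. Origin: centre of the underside, z up. Grip it across its width, along x.
- corkscrew_dish: Holder for the corkscrew, fixed on the round cork-lined tray: a low, mid-brown wooden dish 74 mm across with a green felt floor. Origin: centre of its underside (6.5 mm above the table), z up. Felt 6 mm, rim 16 mm above the origin; opening 55 mm wide at the felt, 63 mm at the rim. The corkscrew's bell stands on the felt, its arms pass over the rim.
- stopper_cup: Holder for the stopper, fixed on the tray: a pale wooden egg-cup 60 mm across at the rim. Origin: centre of its underside (6.5 mm above the table), z up. Floor 6 mm, rim 26 mm above the origin; opening 37 mm wide at the floor, 50 mm at the rim. The stopper stands in it on its crown, cork up. The tray is 234 mm across, its lip 17 mm high.
- collar_peg: Holder for the collar, fixed on the tray: a round wooden foot, 62 mm across, with a pale upright peg in its middle. Origin: centre of its underside (6.5 mm above the table), z up. Top of the foot 8 mm, tip of the peg 42 mm above the origin; peg 18 mm thick at the foot, 13 mm near its rounded top. The collar lies flat on the foot, round the peg.
- cutter_tray: Holder for the cutter, fixed on the tray: a pale block, 62 x 76 mm (x, y), with a green-floored pocket lengthwise along y. Origin: centre of its underside (6.5 mm above the table), z up. Pocket floor 6 mm, walls 14 mm above the origin; pocket 44 x 57 mm at its floor, 50 x 63 mm at the top; each long wall has a 35 mm gap in its middle for the fingers. Either way round.
- glass_a: Clear tasting glass, 155 mm tall, 64 mm across, at the left of the table. Origin: centre of its foot. Stays where it is.
- glass_b: Tasting glass with a little red in it, 155 mm tall, 64 mm across, beside the first. Origin: centre of its foot. Stays where it is.

How it is judged:
By the outcome, as a careful person would: the job done as asked, in the order asked, and still so for the second after the job is handed in, with the robot touching nothing.
It also fails if it takes over 120 s, if anything falls off the work surface, if the arm or the gripper's body presses on something with over 40 N, if the wrist force passes 120 N, or if a joint passes its speed limit or range.

## Working session

There is one attempt and no reset: what is moved stays moved. The work goes in short steps, Python scripts to look and compute and a tool call to move; the robot and the scene stay as the last step left them, time stands still between calls to the robot, and variables do not carry over. Pictures are saved under pics/ and viewed, and the job is handed in when it is done.

Besides the shell and the picture viewer there is one more tool, called after "Call:" in YAML: its name, and indented under it one key for each argument. move_arm: Moves the arm, as the interface text tells. Its arguments: {"type":"object","properties":{"rows":{"type":"array"}},"required":["rows"]}

```bash
mkdir -p pics; cat > h.py <<'E'
import numpy as np, cv2
from plant import manip
def grab(n,tag):
    f=manip.grab_frame(n); cv2.imwrite(f'pics/{tag}.png',f['color'][:,:,::-1]); 
    np.savez(f'pics/{tag}.npz',**{k:np.array(f[k]) for k in f}); return f
def load(tag): return dict(np.load(f'pics/{tag}.npz'))
def ray(f,px):
    p=cv2.undistortPoints(np.array(px,float).reshape(-1,1,2),f['intrinsics'],f['dist_coeffs']).reshape(-1,2)
    d=np.c_[p,np.ones(len(p))]@f['R']; o=-f['R'].T@f['t']; return o,d
def onplane(f,px,z):
    o,d=ray(f,px); return o+d*((z-o[2])/d[:,2])[:,None]
def proj(f,X):
    r,_=cv2.Rodrigues(f['R']); return cv2.projectPoints(np.array(X,float).reshape(-1,1,3),r,f['t'],f['intrinsics'],f['dist_coeffs'])[0].reshape(-1,2)
E
python3 - <<'E'
from h import *
for n in ['scene','side','wrist']:
    f=grab(n,n+'0'); print(n,-f['R'].T@f['t'],f['R'][2],f['intrinsics'][0,0])
print(manip.state())
E
```

```text
scene [-0.52136329  0.49255008  0.88250737] [ 0.70201722 -0.35639836 -0.6165647 ] 499.75366412839674
side [ 0.27777389 -1.08158178  0.64178274] [ 0.10867393  0.86590172 -0.48826652] 443.1977154574036
wrist [0.62510674 0.07605788 0.37252733] [-0.00236089 -0.29208042 -0.95639085] 295.57420855801223
{'time': 0.15, 'joint_pos': array([-1.18978930e-01,  5.32100235e-02,  1.61401536e+00,  9.50058093e-06,
        1.47601139e+00, -1.18973068e-01]), 'joint_vel': array([ 1.79003375e-03, -1.67284955e-03, -2.84535629e-03, -4.43978333e-04,
        1.26278892e-03,  4.70885347e-05]), 'joint_efforts': array([ 5.10442842e-04, -3.94241810e+01, -3.70721948e+01, -1.15854355e-04,
        4.61802789e-03,  5.00508997e-05]), 'tool_pos': array([6.24495202e-01, 7.65922895e-05, 2.30320496e-01]), 'tool_rot': array([-6.49096132e-04,  7.07108936e-01,  7.07104149e-01, -5.04464030e-04]), 'contact_force': array([ 0.63560227, -0.63935361,  0.04674415]), 'ft_torque': array([ 0.0335384 , -0.01655194,  0.00531853]), 'gripper_width': 1.001049013345365}
```

View pics/scene0.png

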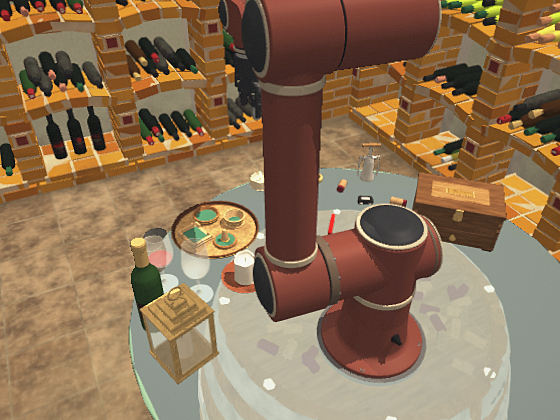

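View pics/side0.png

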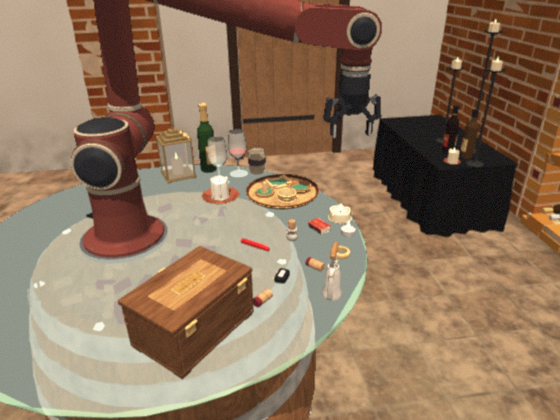

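View pics/wrist0.png

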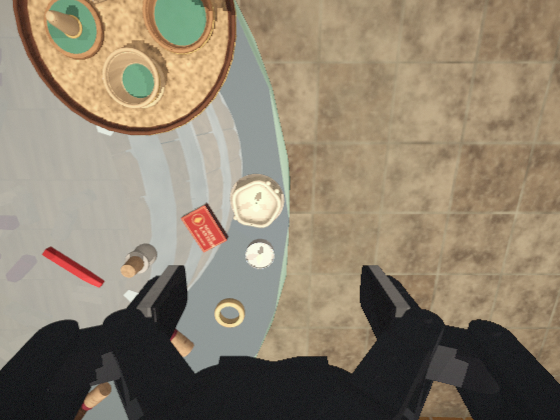

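The wrist view shows the stopper at about (140,258), the collar at (230,313), and the tray at top left. The side view shows the corkscrew at (333,280), the cutter at (282,275), the collar at (343,252) and the stopper at (292,230). I'll get rough positions and zoom in.

```bash
python3 - <<'E'
from h import *
s=load('side0');w=load('wrist0');c=load('scene0')
print('collar w',onplane(w,[[230,313]],.006),'s',onplane(s,[[343,253]],.006))
print('stopper w base crown',onplane(w,[[147,252]],.015),'s',onplane(s,[[292,236]],.012))
print('cork w top',onplane(w,[[129,269]],.056))
print('cork screw s base',onplane(s,[[333,296]],.0),'bar',onplane(s,[[335,250]],.119))
print('cutter s',onplane(s,[[282,275]],.007), 'c',onplane(c,[[365,199]],.007))
print('tray s',onplane(s,[[283,191]],.01),'c',onplane(c,[[215,229]],.01))
im=s['color'][150:310,210:390,::-1]; cv2.imwrite('pics/z1.png',cv2.resize(im,None,fx=4,fy=3.7,interpolation=cv2.INTER_CUBIC)[:600])
im=c['color'][160:270,150:420,::-1]; cv2.imwrite('pics/z2.png',cv2.resize(im,None,fx=2.9,fy=2.9,interpolation=cv2.INTER_CUBIC))
E
```

```text
collar w [[ 0.56207052 -0.1861525   0.006     ]] s [[ 0.56615354 -0.19027394  0.006     ]]
stopper w base crown [[ 0.45808225 -0.08620228  0.015     ]] s [[ 0.45187497 -0.10036643  0.012     ]]
cork w top [[ 0.45305299 -0.08964652  0.056     ]]
cork screw s base [[ 0.50190464 -0.34040667  0.        ]] bar [[ 0.5014562  -0.33536272  0.119     ]]
cutter s [[ 0.40082309 -0.2569026   0.007     ]] c [[ 0.40260052 -0.26326682  0.007     ]]
tray s [[0.4702871  0.17187415 0.01      ]] c [[0.46419223 0.17843778 0.01      ]]
```

View pics/z1.png

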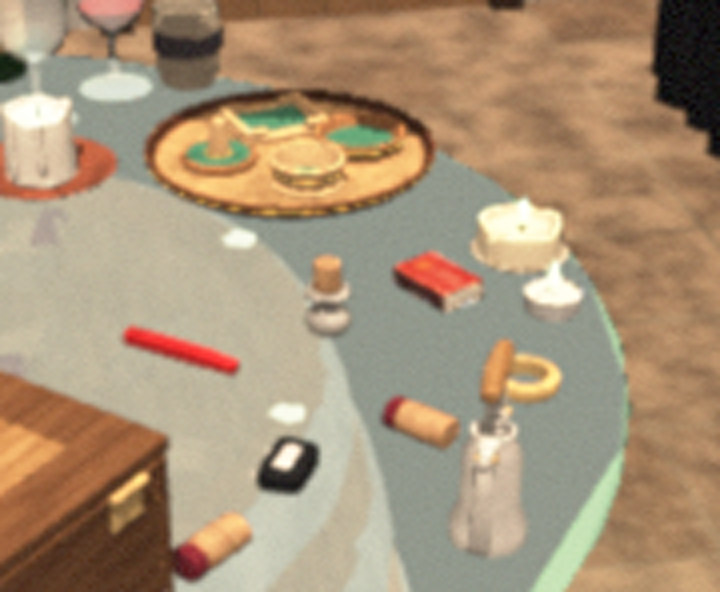

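View pics/z2.png

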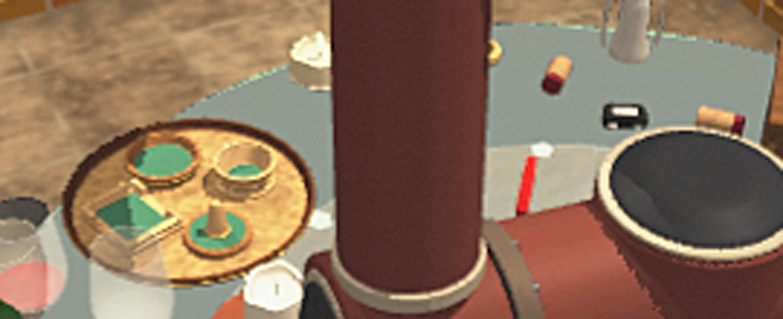

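Positions agree between the views: corkscrew about (0.50,-0.34), cutter (0.40,-0.26), collar (0.563,-0.188), stopper (0.455,-0.09), tray (0.467,0.175). I'll move over to look down on the corkscrew.

Call:
move_arm:
  rows:
    - {"tx":-0.04,"ty":-0.018,"tz":-0.01,"jaw":0}
    - {"tx":-0.04,"ty":-0.018,"tz":-0.01,"jaw":0}
    - {"tx":-0.04,"ty":-0.018,"tz":-0.01,"jaw":0}
    - {"tx":-0.04,"ty":-0.018,"tz":-0.01,"jaw":0}
    - {"tx":-0.04,"ty":-0.018,"tz":-0.01,"jaw":0}
    - {"tx":-0.04,"ty":-0.018,"tz":-0.01,"jaw":0}
    - {"jaw":0}

```text
schema error: expected keys tx, ty, tz, ax, ay, az, jaw
```

```bash
python3 - <<'E'
from h import *
f=grab('wrist','w1');grab('scene','sc1'); s=manip.state(); print(s['tool_pos'],s['tool_rot'],s['time'],s['contact_force'])
E
```

```text
[6.24690192e-01 2.90672260e-05 2.30681396e-01] [-4.01071158e-04  7.07116126e-01  7.07097259e-01 -2.99621397e-04] 0.25 [ 0.13422706  0.15725144 -0.0590841 ]
```

View pics/w1.png

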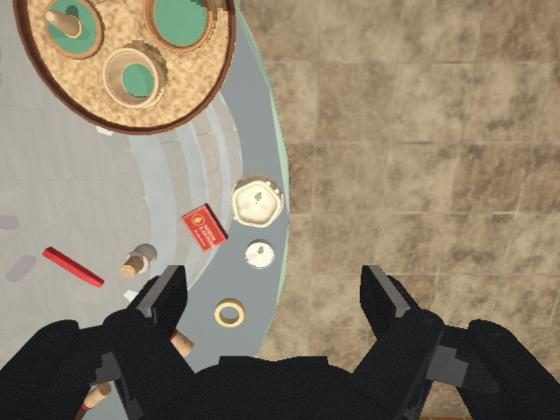

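View pics/sc1.png

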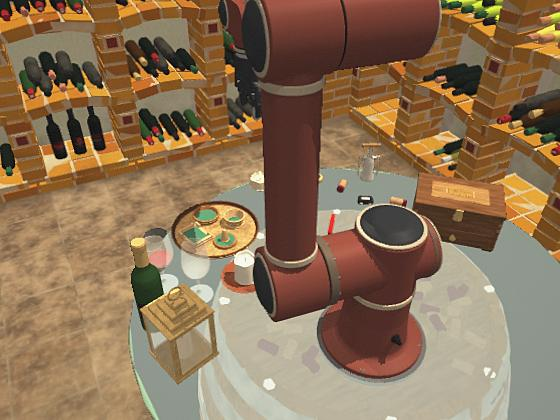

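The call was refused because every key is required. Nothing moved and the views are unchanged, so I'll resend with all the keys.

Call:
move_arm:
  rows:
    - {"tx":-0.04,"ty":-0.018,"tz":-0.01,"ax":0,"ay":0,"az":0,"jaw":0}
    - {"tx":-0.04,"ty":-0.018,"tz":-0.01,"ax":0,"ay":0,"az":0,"jaw":0}
    - {"tx":-0.04,"ty":-0.018,"tz":-0.01,"ax":0,"ay":0,"az":0,"jaw":0}
    - {"tx":-0.04,"ty":-0.018,"tz":-0.01,"ax":0,"ay":0,"az":0,"jaw":0}
    - {"tx":-0.04,"ty":-0.018,"tz":-0.01,"ax":0,"ay":0,"az":0,"jaw":0}
    - {"tx":-0.04,"ty":-0.018,"tz":-0.01,"ax":0,"ay":0,"az":0,"jaw":0}
    - {"tx":0,"ty":0,"tz":0,"ax":0,"ay":0,"az":0,"jaw":0}

```text
time: 0.95
tool_pos: [0.5129, -0.247, 0.2909]
tool_rot: [-0.001, 0.705, 0.709, -0.002]
contact_force: [0.5, 0.1, 0.1]
gripper_width: 0.999
```

```bash
python3 - <<'E'
from h import *
f=grab('wrist','w1');grab('scene','sc1'); s=manip.state(); print(s['tool_pos'],s['tool_rot'],s['time'],s['contact_force'])
E
```

```text
[ 0.51388671 -0.24346461  0.28925391] [-0.00266922  0.7039665   0.71022769 -0.0008241 ] 1.05 [-0.08105364  0.07161878 -0.20475138]
```

View pics/w1.png

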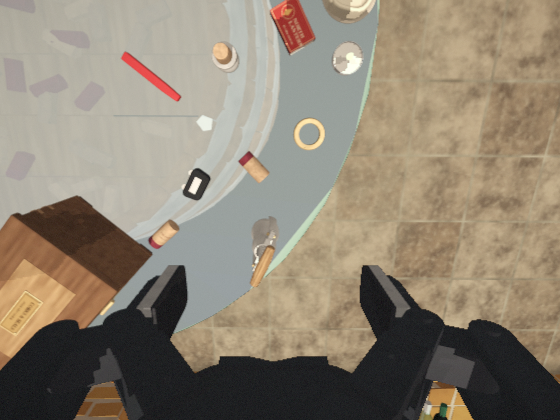

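View pics/sc1.png

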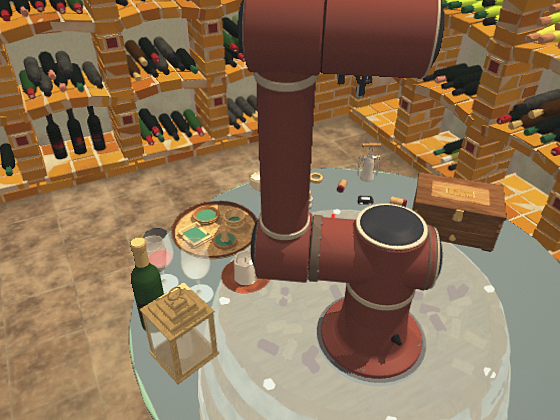

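This view shows all four tools: the corkscrew bar at about (262,266), the cutter (196,184), the collar (309,134) and the stopper (225,56). I'll measure them with masks.

```bash
python3 - <<'E'
from h import *
f=load('w1'); im=f['color']; hsv=cv2.cvtColor(im,cv2.COLOR_RGB2HSV)
def comp(box,lo,hi,z,name):
    x0,y0,x1,y1=box; m=cv2.inRange(hsv[y0:y1,x0:x1],lo,hi)
    n,l,st,ce=cv2.connectedComponentsWithStats(m); i=1+np.argmax(st[1:,4]); ys,xs=np.nonzero(l==i)
    cs=cv2.findContours((l==i).astype('uint8'),cv2.RETR_EXTERNAL,cv2.CHAIN_APPROX_NONE)[0][0].reshape(-1,2)+[x0,y0]
    P=onplane(f,cs,z)[:,:2].astype(np.float32); r=cv2.minAreaRect(P*1000)
    print(name,st[i],r, onplane(f,[[xs.mean()+x0,ys.mean()+y0]],z)[0], cv2.boxPoints(r).round(0).tolist())
print(hsv[266,262],hsv[134,296],hsv[184,187],hsv[52,222])
comp((235,235,290,295),(5,90,60),(25,255,255),.119,'bar')
comp((285,110,335,160),(10,60,100),(35,255,255),.009,'collar')
comp((175,160,220,210),(0,0,0),(180,255,70),.012,'cutter')
comp((205,35,245,80),(5,70,80),(25,255,255),.050,'cork')
p=cv2.resize(im[225:300,220:310,::-1],None,fx=6,fy=6);cv2.imwrite('pics/z3.png',p)
E
```

```text
[ 16 113 223] [ 20  89 254] [12 22 58] [ 16  92 242]
bar [ 15  11  25  41 424] ((499.82061767578125, -331.9535827636719), (55.90459060668945, 12.793643951416016), 65.76383972167969) [ 0.49997321 -0.33140951  0.119     ] [[483.0, -355.0], [494.0, -360.0], [517.0, -309.0], [505.0, -304.0]]
collar [  9   8  31  32 449] ((561.4974365234375, -184.72378540039062), (41.821773529052734, 41.478946685791016), 0.3302246928215027) [ 0.56149559 -0.18434203  0.009     ] [[540.0, -164.0], [541.0, -206.0], [583.0, -205.0], [582.0, -164.0]]
cutter [  8   9  27  31 374] ((400.9482421875, -256.4834289550781), (44.700225830078125, 26.45394515991211), 61.126068115234375) [ 0.40198182 -0.25550254  0.012     ] [[379.0, -270.0], [402.0, -282.0], [423.0, -243.0], [400.0, -231.0]]
cork [  8   8  19  21 303] ((451.5406799316406, -93.48253631591797), (18.36234474182129, 23.526472091674805), 47.373600006103516) [ 0.45196314 -0.09325452  0.05      ] [[437.0, -92.0], [454.0, -108.0], [466.0, -95.0], [449.0, -79.0]]
```

View pics/z3.png

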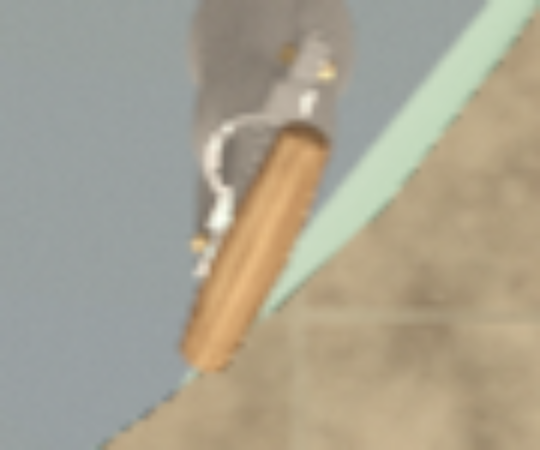

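```bash
python3 - <<'E'
from h import *
a=np.radians(65.8);u=np.array([np.cos(a),np.sin(a),0]);c=np.array([.4998,-.332,.119])
for t in ['w1','side0','scene0']:
    f=load(t); print(t,proj(f,[c-.035*u,c-.028*u,c+.028*u,c+.035*u,c*[1,1,0]]).round(1).tolist())
f=load('scene0');cv2.imwrite('pics/z4.png',cv2.resize(f['color'][130:195,330:420,::-1],None,fx=8,fy=8,interpolation=cv2.INTER_CUBIC))
f=load('side0');cv2.imwrite('pics/z5.png',cv2.resize(f['color'][230:310,300:370,::-1],None,fx=7,fy=7,interpolation=cv2.INTER_CUBIC))
E
```

```text
w1 [[250.1, 290.1], [252.4, 285.4], [271.7, 246.3], [274.2, 241.2], [265.0, 231.0]]
side0 [[330.9, 258.5], [331.5, 256.6], [336.0, 242.1], [336.5, 240.4], [331.1, 293.7]]
scene0 [[381.9, 144.6], [379.5, 144.7], [360.7, 145.0], [358.3, 145.0], [365.3, 178.0]]
```

View pics/z4.png

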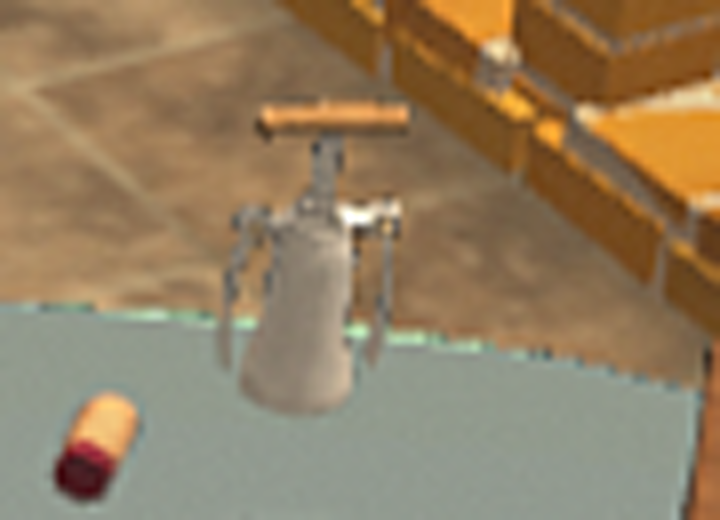

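View pics/z5.png

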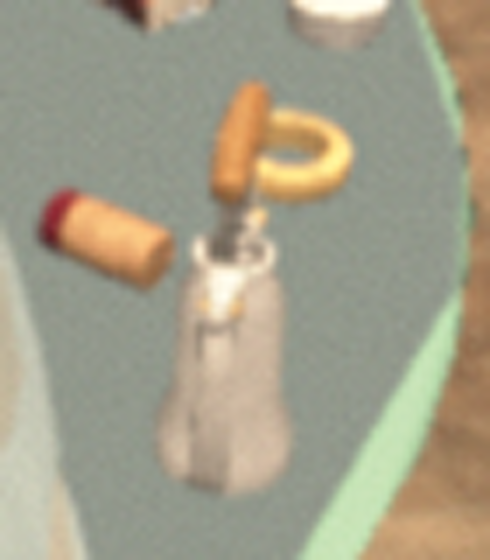

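```bash
python3 - <<'E'
from h import *
for t,box in [('side0',(245,170,325,210)),('scene0',(165,195,265,265)),('wrist0',(0,0,240,140))]:
    f=load(t); x0,y0,x1,y1=box; hsv=cv2.cvtColor(f['color'],cv2.COLOR_RGB2HSV)
    m=cv2.inRange(hsv[y0:y1,x0:x1],(65,60,30),(95,255,255))
    n,l,st,ce=cv2.connectedComponentsWithStats(m)
    for i in range(1,n):
        if st[i,4]>15:
            b=st[i]; c=[x0+b[0]+b[2]/2-.5,y0+b[1]+b[3]/2-.5]
            ys,xs=np.nonzero(l==i); P=onplane(f,np.c_[xs+x0,ys+y0],.0125)
            print(t,b,(ce[i]+[x0,y0]).round(1),onplane(f,[c],.0125)[0,:2].round(3),'mid',((P.max(0)+P.min(0))/2)[:2].round(3),'ext',(P.max(0)-P.min(0))[:2].round(3))
f=load('wrist0');cv2.imwrite('pics/z6.png',cv2.resize(f['color'][0:140,0:250,::-1],None,fx=3.2,fy=3.2,interpolation=cv2.INTER_CUBIC))
f=load('side0');cv2.imwrite('pics/z7.png',cv2.resize(f['color'][165:215,235:330,::-1],None,fx=8,fy=8,interpolation=cv2.INTER_CUBIC))
E
```

```text
side0 [27 10 13  4 34] [278.7 181.5] [0.464 0.24 ] mid [0.464 0.239] ext [0.04  0.024]
side0 [49 15 12  3 31] [299.6 186.2] [0.528 0.194] mid [0.527 0.193] ext [0.036 0.019]
scene0 [ 32  15  19  10 141] [205.7 214.8] [0.53  0.179] mid [0.53  0.181] ext [0.041 0.048]
scene0 [64 22 11  3 26] [234.1 218.2] [0.482 0.116] mid [0.481 0.117] ext [0.015 0.026]
scene0 [ 18  32  24  12 155] [194.6 233.3] [0.472 0.233] mid [0.468 0.235] ext [0.049 0.052]
scene0 [51 39 18 11 99] [224.5 239.8] [0.413 0.172] mid [0.414 0.171] ext [0.046 0.046]
wrist0 [  48    0   48   53 1319] [74.2 26.9] [0.409 0.176] mid [0.409 0.175] ext [0.05  0.049]
wrist0 [ 155    0   50   45 1906] [180.   19.8] [0.525 0.179] mid [0.525 0.179] ext [0.052 0.041]
wrist0 [123  64  31  34 789] [137.7  80.5] [0.473 0.122] mid [0.472 0.122] ext [0.033 0.034]
```

View pics/z6.png

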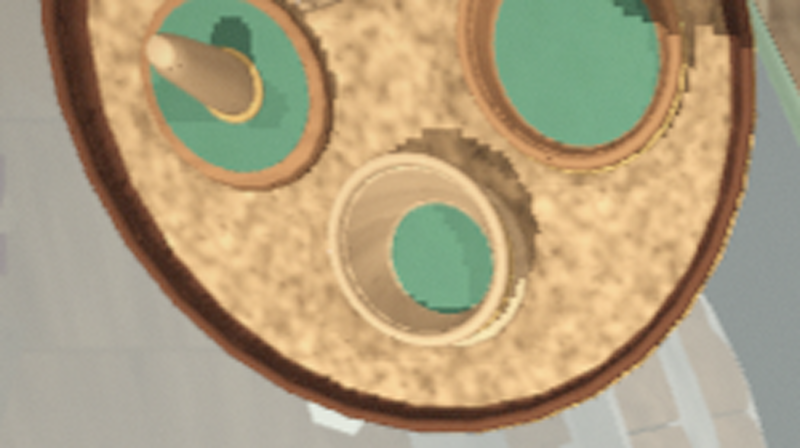

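View pics/z7.png

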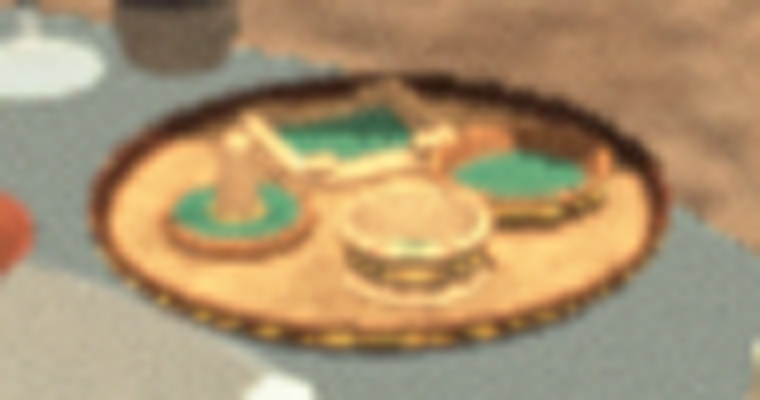

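Call:
move_arm:
  rows:
    - {"tx":0,"ty":0,"tz":0.03,"ax":0,"ay":0,"az":8,"jaw":60}
    - {"tx":0,"ty":0,"tz":0.03,"ax":0,"ay":0,"az":8,"jaw":60}
    - {"tx":0,"ty":0,"tz":0.02,"ax":0,"ay":0,"az":8,"jaw":60}
    - {"tx":0,"ty":0,"tz":0,"ax":0,"ay":0,"az":0,"jaw":60}

```text
time: 1.45
tool_pos: [0.5156, -0.2383, 0.2061]
tool_rot: [-0.003, 0.839, 0.544, -0.001]
contact_force: [0.0, 0.3, 0.1]
gripper_width: 0.762
```

```bash
cat >> h.py <<'E'
from scipy.spatial.transform import Rotation as Ro
def pose():
    s=manip.state(); q=s['tool_rot']; return s,s['tool_pos'],Ro.from_quat([q[1],q[2],q[3],q[0]]).as_matrix()
def go(target,jawdeg=None):
    """print remaining shift in tool axes, and az to bring jaw axis to jawdeg (world, mod 180)"""
    s,p,R=pose(); d=R.T@(np.array(target)-p); jw=np.degrees(np.arctan2(R[1,1],R[0,1]))
    z=R[:,2]; tilt=np.degrees(R.T@np.cross(z,[0,0,-1]))
    print('t',round(s['time'],2),'pos',p.round(4),'F',s['contact_force'].round(1),'w',round(s['gripper_width'],3),'jawdeg',jw.round(1),'j',s['joint_pos'].round(2)[[0,5]])
    print(' shift tool',d.round(4),'tiltfix ax,ay',tilt.round(2)[:2],'az', None if jawdeg is None else round(-((jawdeg-jw+90)%180-90),1))
E
python3 - <<'E'
from h import *
go([.500,-.332,.100],-24.2)
s=load('side0')
print(onplane(s,[[239,173.5]],0))
E
```

```text
t 1.45 pos [ 0.5156 -0.2383  0.2061] F [0.  0.3 0.1] w 0.762 jawdeg -24.0 j [-0.56 -0.15]
 shift tool [-0.0921  0.0245  0.1057] tiltfix ax,ay [-0.31 -0.13] az 0.2
[[0.3416992  0.35446515 0.        ]]
```

Call:
move_arm:
  rows:
    - {"tx":-0.03,"ty":0.008,"tz":0.015,"ax":0,"ay":0,"az":0,"jaw":60}
    - {"tx":-0.03,"ty":0.008,"tz":0.015,"ax":0,"ay":0,"az":0,"jaw":60}
    - {"tx":-0.032,"ty":0.0085,"tz":0.015,"ax":0,"ay":0,"az":0,"jaw":60}
    - {"tx":0,"ty":0,"tz":0,"ax":0,"ay":0,"az":0,"jaw":60}

```text
time: 1.85
tool_pos: [0.5046, -0.3299, 0.162]
tool_rot: [-0.002, 0.832, 0.554, 0.001]
contact_force: [-0.6, -0.2, -0.8]
gripper_width: 0.763
```

```bash
python3 - <<'E'
from h import *
go([.500,-.332,.100],-24.2); grab('wrist','w2'); grab('side','s2')
E
```

```text
t 1.85 pos [ 0.5046 -0.3299  0.162 ] F [-0.6 -0.2 -0.8] w 0.763 jawdeg -22.7 j [-0.7  -0.31]
 shift tool [-0.0039 -0.0033  0.062 ] tiltfix ax,ay [-0.16 -0.2 ] az 1.5
```

View pics/w2.png

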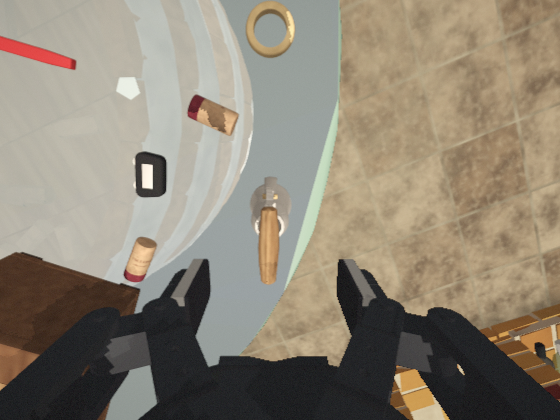

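View pics/s2.png

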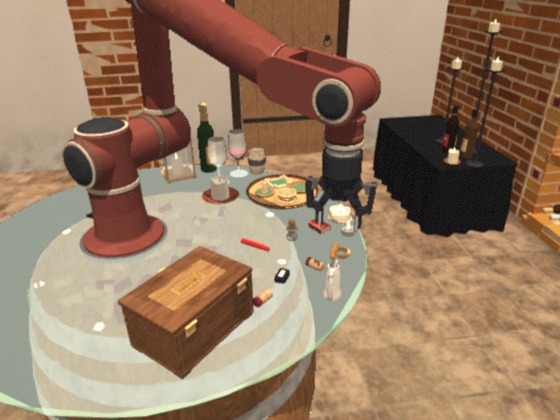

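```bash
python3 - <<'E'
from h import *
s,p,R=pose()
for t in ['w2','s2']:
    f=load(t); print(t,proj(f,[p,p-R[:,2]*.019,p+R[:,2]*.043,p+.0425*R[:,1]-.013*R[:,2],p-.0425*R[:,1]-.013*R[:,2]]).round(0).tolist())
f=load('w2');hsv=cv2.cvtColor(f['color'],cv2.COLOR_RGB2HSV)
m=cv2.inRange(hsv[200:295,250:290],(5,90,60),(25,255,255));ys,xs=np.nonzero(m)
P=onplane(f,np.c_[xs+250,ys+200],.121)[:,:2];print(cv2.minAreaRect((P*1000).astype(np.float32)))
E
```

```text
w2 [[275.0, 270.0], [275.0, 290.0], [275.0, 239.0], [363.0, 283.0], [187.0, 283.0]]
s2 [[337.0, 230.0], [338.0, 222.0], [336.0, 247.0], [359.0, 227.0], [317.0, 222.0]]
((500.3340759277344, -331.3125), (55.133079528808594, 12.801411628723145), 66.54964447021484)
```

Two measurements agree on the bar: (0.500,-0.3315), jaw angle -23.5°. I'll descend onto it.

Call:
move_arm:
  rows:
    - {"tx":-0.003,"ty":-0.0035,"tz":0,"ax":0,"ay":0,"az":1,"jaw":60}
    - {"tx":0,"ty":0,"tz":0.02,"ax":0,"ay":0,"az":0,"jaw":60}
    - {"tx":0,"ty":0,"tz":0.02,"ax":0,"ay":0,"az":0,"jaw":60}
    - {"tx":0,"ty":0,"tz":0.02,"ax":0,"ay":0,"az":0,"jaw":60}
    - {"tx":0,"ty":0,"tz":0,"ax":0,"ay":0,"az":0,"jaw":60}

```text
time: 2.45
tool_pos: [0.5066, -0.326, 0.1106]
tool_rot: [0.004, 0.834, 0.551, 0.004]
contact_force: [-0.2, 0.8, 0.0]
gripper_width: 0.762
```

```bash
python3 - <<'E'
from h import *
go([.5003,-.3315,.100],-23.5)
E
```

```text
t 2.45 pos [ 0.5066 -0.326   0.1106] F [-0.2  0.8  0. ] w 0.762 jawdeg -23.1 j [-0.7 -0.3]
 shift tool [-0.0076 -0.0038  0.0106] tiltfix ax,ay [ 0.65 -0.1 ] az 0.4
```

Call:
move_arm:
  rows:
    - {"tx":-0.007,"ty":-0.004,"tz":0.006,"ax":0.5,"ay":0,"az":0,"jaw":60}
    - {"tx":0,"ty":0,"tz":0.004,"ax":0,"ay":0,"az":0,"jaw":60}
    - {"tx":0,"ty":0,"tz":0,"ax":0,"ay":0,"az":0,"jaw":60}

```text
time: 2.75
tool_pos: [0.5017, -0.331, 0.1041]
tool_rot: [0.003, 0.834, 0.552, 0.002]
contact_force: [0.5, -0.1, -0.0]
gripper_width: 0.764
```

```bash
python3 - <<'E'
from h import *
go([.5003,-.3315,.100],-23.5)
E
```

```text
t 2.75 pos [ 0.5017 -0.331   0.1041] F [ 0.5 -0.1 -0. ] w 0.764 jawdeg -23.0 j [-0.71 -0.31]
 shift tool [-0.001  -0.0011  0.0041] tiltfix ax,ay [ 0.4  -0.01] az 0.5
```

Call:
move_arm:
  rows:
    - {"tx":-0.001,"ty":-0.001,"tz":0.004,"ax":0.3,"ay":0,"az":0.5,"jaw":60}
    - {"tx":0,"ty":0,"tz":0,"ax":0,"ay":0,"az":0,"jaw":255}
    - {"tx":0,"ty":0,"tz":0,"ax":0,"ay":0,"az":0,"jaw":255}
    - {"tx":0,"ty":0,"tz":0,"ax":0,"ay":0,"az":0,"jaw":255}
    - {"tx":0,"ty":0,"tz":0,"ax":0,"ay":0,"az":0,"jaw":255}
    - {"tx":0,"ty":0,"tz":0,"ax":0,"ay":0,"az":0,"jaw":255}

```text
time: 3.35
tool_pos: [0.5014, -0.3326, 0.1023]
tool_rot: [0.002, 0.836, 0.548, 0.001]
contact_force: [0.1, -0.7, -0.8]
gripper_width: 0.147
```

```bash
python3 - <<'E'
from h import *
go([.5003,-.3315,.100],-23.5); grab('wrist','w3')
E
```

```text
t 3.35 pos [ 0.5014 -0.3326  0.1023] F [ 0.1 -0.7 -0.8] w 0.147 jawdeg -23.5 j [-0.71 -0.3 ]
 shift tool [ 0.0006 -0.0014  0.0023] tiltfix ax,ay [0.27 0.05] az -0.0
```

View pics/w3.png

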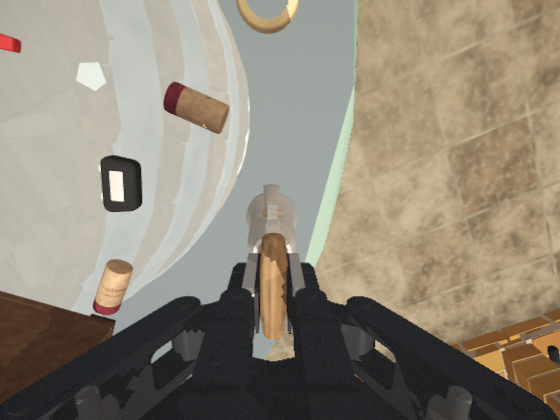

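Gripped: the opening is 0.147, about 12.5 mm, on the bar. Lifting and turning now.

Call:
move_arm:
  rows:
    - {"tx":0,"ty":0,"tz":-0.02,"ax":0,"ay":0,"az":0,"jaw":255}
    - {"tx":0,"ty":0,"tz":-0.035,"ax":0,"ay":0,"az":0,"jaw":255}
    - {"tx":0,"ty":0,"tz":-0.035,"ax":0,"ay":0,"az":-8,"jaw":255}
    - {"tx":0,"ty":0,"tz":-0.02,"ax":0,"ay":0,"az":-8,"jaw":255}
    - {"tx":0,"ty":0,"tz":-0.01,"ax":0,"ay":0,"az":-7.5,"jaw":255}
    - {"tx":0,"ty":0,"tz":0,"ax":0,"ay":0,"az":0,"jaw":255}

```text
time: 4.0
tool_pos: [0.4987, -0.3303, 0.2211]
tool_rot: [-0.003, 0.702, 0.712, 0.0]
contact_force: [-0.2, -0.0, -1.1]
gripper_width: 0.142
```

```bash
python3 - <<'E'
from h import *
go([.528,.100,.200],0)
E
```

```text
t 4.0 pos [ 0.4987 -0.3303  0.2211] F [-0.2 -0.  -1.1] w 0.142 jawdeg 0.9 j [-0.71 -0.72]
 shift tool [0.4297 0.0358 0.0227] tiltfix ax,ay [-0.19 -0.23] az 0.9
```

Call:
move_arm:
  rows:
    - {"tx":0.03,"ty":0.003,"tz":0,"ax":0,"ay":0,"az":0,"jaw":255}
    - {"tx":0.043,"ty":0.0035,"tz":0,"ax":0,"ay":0,"az":0,"jaw":255}
    - {"tx":0.043,"ty":0.0035,"tz":0,"ax":0,"ay":0,"az":0,"jaw":255}
    - {"tx":0.043,"ty":0.0035,"tz":0,"ax":0,"ay":0,"az":0,"jaw":255}
    - {"tx":0.043,"ty":0.0035,"tz":0,"ax":0,"ay":0,"az":0,"jaw":255}
    - {"tx":0.043,"ty":0.0035,"tz":0,"ax":0,"ay":0,"az":0,"jaw":255}
    - {"tx":0.043,"ty":0.0035,"tz":0,"ax":0,"ay":0,"az":0,"jaw":255}
    - {"tx":0.043,"ty":0.0035,"tz":0,"ax":0,"ay":0,"az":0,"jaw":255}
    - {"tx":0.043,"ty":0.0035,"tz":0,"ax":0,"ay":0,"az":0,"jaw":255}
    - {"tx":0.03,"ty":0.0035,"tz":0,"ax":0,"ay":0,"az":0,"jaw":255}
    - {"tx":0.015,"ty":0,"tz":0,"ax":0,"ay":0,"az":0,"jaw":255}
    - {"tx":0,"ty":0,"tz":0,"ax":0,"ay":0,"az":0,"jaw":255}

```text
time: 5.2
tool_pos: [0.5271, 0.1054, 0.2049]
tool_rot: [-0.012, 0.717, 0.697, -0.006]
contact_force: [-0.3, -0.9, -0.9]
gripper_width: 0.145
```

```bash
python3 - <<'E'
from h import *
go([.528,.182,.200],0); 
for n in ['wrist','scene','side']: grab(n,n+'4')
E
```

```text
t 5.2 pos [0.5271 0.1054 0.2049] F [-0.3 -0.9 -0.9] w 0.145 jawdeg -1.5 j [0.05 0.08]
 shift tool [ 0.0765 -0.001   0.0056] tiltfix ax,ay [-1.44 -0.49] az -1.5
```

View pics/wrist4.png

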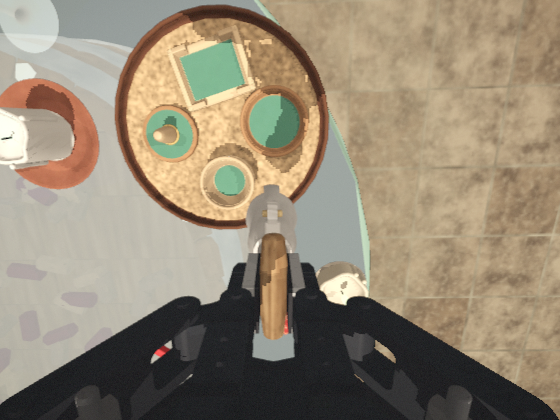

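View pics/scene4.png

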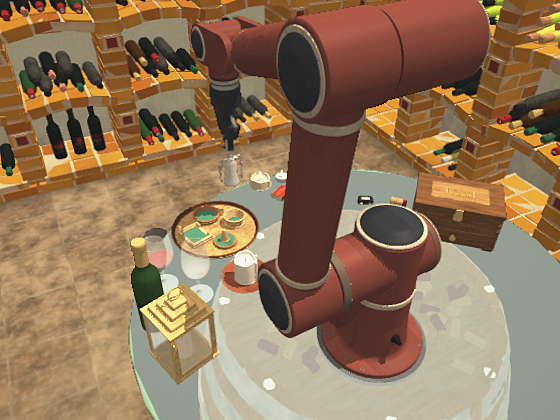

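View pics/side4.png

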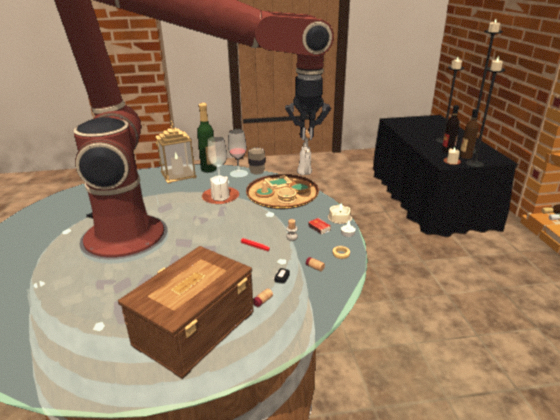

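The wrist view now shows the whole tray: dish (274,121), cup (228,182), peg foot (170,133) and pocket (212,69). I'll measure all four.

```bash
python3 - <<'E'
from h import *
f=load('wrist4'); hsv=cv2.cvtColor(f['color'],cv2.COLOR_RGB2HSV)
m=cv2.inRange(hsv[:240,100:340],(62,50,30),(98,255,255))
n,l,st,ce=cv2.connectedComponentsWithStats(m)
for i in range(1,n):
    if st[i,4]>100:
        c=cv2.findContours((l==i).astype('uint8'),cv2.RETR_EXTERNAL,cv2.CHAIN_APPROX_NONE)[0][0].reshape(-1,2)+[100,0]
        for z in (.0125,.0145):
            P=(onplane(f,c,z)[:,:2]*1000).astype(np.float32)
            print((ce[i]+[100,0]).round(0),z,'rect',[np.round(v,1) for v in cv2.minAreaRect(P)],'ell',[np.round(v,1) for v in cv2.fitEllipse(cv2.convexHull(P))])
# dark tray lip outer
cv2.imwrite('pics/z8.png',cv2.resize(f['color'][10:240,110:340,::-1],None,fx=2.6,fy=2.6,interpolation=cv2.INTER_CUBIC))
s=load('side4')
E
```

```text
[213.  70.] 0.0125 rect [array([462.8, 237.6]), array([55.4, 43.1]), np.float64(16.1)] ell [array([462.5, 237.2]), array([62.1, 66. ]), np.float64(95.6)]
[213.  70.] 0.0145 rect [array([463.3, 237.3]), array([55. , 42.9]), np.float64(16.1)] ell [array([463.1, 236.9]), array([60.3, 67. ]), np.float64(101.6)]
[274. 121.] 0.0125 rect [array([525.6, 185. ]), array([52.4, 52.6]), np.float64(44.0)] ell [array([525.6, 184.7]), array([52.7, 53.2]), np.float64(5.3)]
[274. 121.] 0.0145 rect [array([525.6, 185. ]), array([52.1, 52.3]), np.float64(44.0)] ell [array([525.6, 184.6]), array([52.4, 52.8]), np.float64(3.2)]
[170. 133.] 0.0125 rect [array([409.3, 174.7]), array([50.5, 49.1]), np.float64(81.5)] ell [array([409.1, 174.9]), array([49.9, 50.5]), np.float64(179.4)]
[170. 133.] 0.0145 rect [array([410. , 174.7]), array([50.1, 48.8]), np.float64(81.5)] ell [array([409.9, 174.9]), array([49.7, 50.2]), np.float64(176.0)]
[229. 180.] 0.0125 rect [array([472.6, 121.6]), array([33.3, 33.5]), np.float64(61.2)] ell [array([472.5, 121.8]), array([33.4, 34. ]), np.float64(7.0)]
[229. 180.] 0.0145 rect [array([472.9, 121.9]), array([33.1, 33.3]), np.float64(61.2)] ell [array([472.9, 122.1]), array([33.3, 33.8]), np.float64(24.1)]
```

View pics/z8.png

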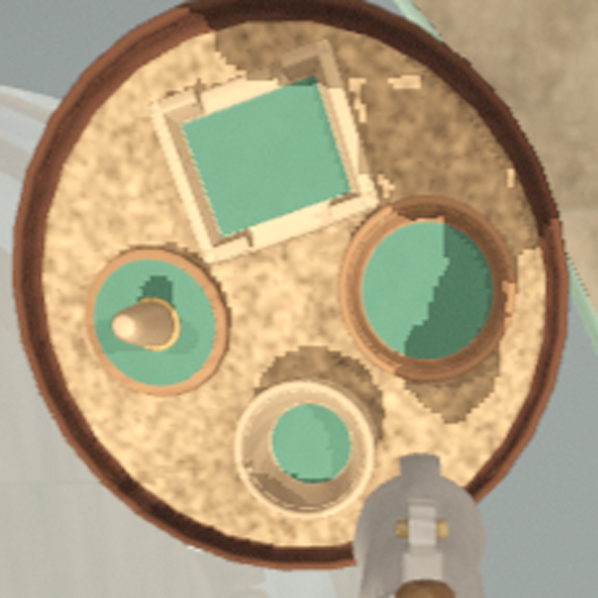

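Call:
move_arm:
  rows:
    - {"tx":0.03,"ty":0,"tz":0,"ax":-1.4,"ay":-0.5,"az":-1.5,"jaw":255}
    - {"tx":0.03,"ty":0,"tz":0.01,"ax":0,"ay":0,"az":0,"jaw":255}
    - {"tx":0.018,"ty":0,"tz":0.01,"ax":0,"ay":0,"az":0,"jaw":255}
    - {"tx":0,"ty":0,"tz":0,"ax":0,"ay":0,"az":0,"jaw":255}
    - {"tx":0,"ty":0,"tz":0,"ax":0,"ay":0,"az":0,"jaw":255}

```text
time: 5.85
tool_pos: [0.5302, 0.1763, 0.1844]
tool_rot: [0.002, 0.713, 0.701, -0.001]
contact_force: [0.2, -0.1, -1.4]
gripper_width: 0.145
```

```bash
python3 - <<'E'
from h import *
go([.526,.1845,.115],0)
E
```

```text
t 5.85 pos [0.5302 0.1763 0.1844] F [ 0.2 -0.1 -1.4] w 0.145 jawdeg -0.9 j [0.19 0.21]
 shift tool [ 0.0084 -0.0044  0.0694] tiltfix ax,ay [0.1 0.2] az -0.9
```

Call:
move_arm:
  rows:
    - {"tx":0.008,"ty":-0.0045,"tz":0,"ax":0,"ay":0.2,"az":-0.9,"jaw":255}
    - {"tx":0,"ty":0,"tz":0.015,"ax":0,"ay":0,"az":0,"jaw":255}
    - {"tx":0,"ty":0,"tz":0.015,"ax":0,"ay":0,"az":0,"jaw":255}
    - {"tx":0,"ty":0,"tz":0,"ax":0,"ay":0,"az":0,"jaw":255}

```text
time: 6.25
tool_pos: [0.5264, 0.1815, 0.153]
tool_rot: [0.001, 0.709, 0.705, 0.001]
contact_force: [-0.1, -0.4, -1.6]
gripper_width: 0.15
```

```bash
python3 - <<'E'
from h import *
go([.526,.1845,.115],0); f=grab('side','s5')
cv2.imwrite('pics/z9.png',cv2.resize(f['color'][110:220,230:350,::-1],None,fx=5,fy=5,interpolation=cv2.INTER_CUBIC))
E
```

```text
t 6.25 pos [0.5264 0.1815 0.153 ] F [-0.1 -0.4 -1.6] w 0.15 jawdeg -0.3 j [0.2 0.2]
 shift tool [ 0.003  -0.0005  0.038 ] tiltfix ax,ay [0.19 0.02] az -0.3
```

View pics/z9.png

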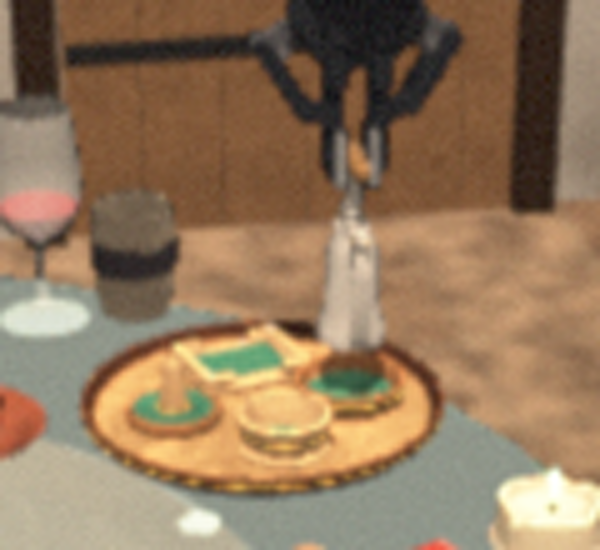

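Call:
move_arm:
  rows:
    - {"tx":0.003,"ty":-0.0005,"tz":0.01,"ax":0,"ay":0,"az":0,"jaw":255}
    - {"tx":0.001,"ty":0,"tz":0.01,"ax":0,"ay":0,"az":0,"jaw":255}
    - {"tx":0.0005,"ty":0,"tz":0.008,"ax":0,"ay":0,"az":0,"jaw":255}
    - {"tx":0,"ty":0,"tz":0,"ax":0,"ay":0,"az":0,"jaw":255}

```text
time: 6.7
tool_pos: [0.5267, 0.1863, 0.1235]
tool_rot: [0.002, 0.709, 0.705, 0.002]
contact_force: [-0.9, 0.2, -2.4]
gripper_width: 0.146
```

```bash
python3 - <<'E'
from h import *
go([.526,.1845,.115],0); s=load('s5')
print(proj(s,[[.5264,.1815,.051],[.526,.185,.0125]]))
E
```

```text
t 6.7 pos [0.5267 0.1863 0.1235] F [-0.9  0.2 -2.4] w 0.146 jawdeg -0.3 j [0.21 0.21]
 shift tool [-0.0018 -0.0007  0.0085] tiltfix ax,ay [0.27 0.02] az -0.3
[[299.90031017 176.78739455]
 [299.4197152  187.22117496]]
```

Call:
move_arm:
  rows:
    - {"tx":-0.002,"ty":-0.0005,"tz":0.005,"ax":0,"ay":0,"az":0,"jaw":255}
    - {"tx":0,"ty":0,"tz":0.004,"ax":0,"ay":0,"az":0,"jaw":255}
    - {"tx":0,"ty":0,"tz":0,"ax":0,"ay":0,"az":0,"jaw":255}

```text
time: 7.0
tool_pos: [0.527, 0.1844, 0.1149]
tool_rot: [0.002, 0.709, 0.705, 0.002]
contact_force: [0.0, 1.1, -0.9]
gripper_width: 0.144
```

```bash
python3 - <<'E'
from h import *
go([.526,.1845,.115],0)
E
```

```text
t 7.0 pos [0.527  0.1844 0.1149] F [ 0.   1.1 -0.9] w 0.144 jawdeg -0.3 j [0.2  0.21]
 shift tool [ 0.0001 -0.001  -0.0001] tiltfix ax,ay [ 0.37 -0.01] az -0.3
```

Call:
move_arm:
  rows:
    - {"tx":0,"ty":-0.0005,"tz":0.002,"ax":0,"ay":0,"az":0,"jaw":255}
    - {"tx":0,"ty":0,"tz":0,"ax":0,"ay":0,"az":0,"jaw":255}

```text
time: 7.2
tool_pos: [0.5279, 0.1848, 0.1154]
tool_rot: [0.003, 0.709, 0.705, 0.004]
contact_force: [0.4, -0.8, -1.6]
gripper_width: 0.142
```

```bash
python3 - <<'E'
from h import *
go([.526,.1845,.115],0)
E
```

```text
t 7.2 pos [0.5279 0.1848 0.1154] F [ 0.4 -0.8 -1.6] w 0.142 jawdeg -0.3 j [0.2  0.21]
 shift tool [-0.0003 -0.002   0.0004] tiltfix ax,ay [ 0.56 -0.06] az -0.3
```

Call:
move_arm:
  rows:
    - {"tx":0,"ty":-0.002,"tz":0.003,"ax":0.5,"ay":0,"az":0,"jaw":255}
    - {"tx":0,"ty":0,"tz":0.002,"ax":0,"ay":0,"az":0,"jaw":255}

```text
time: 7.4
tool_pos: [0.5286, 0.1855, 0.1148]
tool_rot: [0.002, 0.709, 0.705, 0.003]
contact_force: [-1.9, -0.0, 6.7]
gripper_width: 0.144
```

```bash
python3 - <<'E'
from h import *
go([.526,.1845,.115],0);f=grab('side','s6')
cv2.imwrite('pics/z10.png',cv2.resize(f['color'][110:220,230:350,::-1],None,fx=5,fy=5,interpolation=cv2.INTER_CUBIC))
E
```

```text
t 7.4 pos [0.5286 0.1855 0.1148] F [-1.9 -0.   6.7] w 0.144 jawdeg -0.3 j [0.2  0.21]
 shift tool [-0.001  -0.0026 -0.0002] tiltfix ax,ay [ 0.4  -0.15] az -0.3
```

View pics/z10.png

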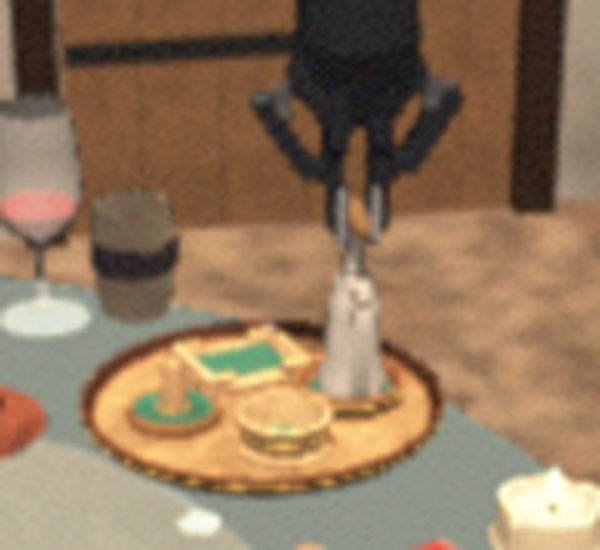

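Contact at 6.7 N with the height as expected for the felt, and the bell is in the dish. Releasing.

Call:
move_arm:
  rows:
    - {"tx":0,"ty":0,"tz":0,"ax":0,"ay":0,"az":0,"jaw":200}
    - {"tx":0,"ty":0,"tz":0,"ax":0,"ay":0,"az":0,"jaw":130}
    - {"tx":0,"ty":0,"tz":0,"ax":0,"ay":0,"az":0,"jaw":100}
    - {"tx":0,"ty":0,"tz":-0.01,"ax":0,"ay":0,"az":0,"jaw":100}
    - {"tx":0,"ty":0,"tz":-0.02,"ax":0,"ay":0,"az":0,"jaw":100}
    - {"tx":0,"ty":0,"tz":-0.03,"ax":0,"ay":0,"az":0,"jaw":60}
    - {"tx":0,"ty":0,"tz":-0.03,"ax":0,"ay":0,"az":0,"jaw":60}
    - {"tx":-0.02,"ty":0,"tz":-0.01,"ax":0,"ay":0,"az":0,"jaw":60}
    - {"tx":0,"ty":0,"tz":0,"ax":0,"ay":0,"az":0,"jaw":60}

```text
time: 8.35
tool_pos: [0.5271, 0.1648, 0.2195]
tool_rot: [0.001, 0.709, 0.706, 0.003]
contact_force: [0.4, 0.7, 0.0]
gripper_width: 0.768
```

```bash
python3 - <<'E'
from h import *
go([.453,-.092,.16],110)
grab('wrist','w7');f=grab('scene','sc7');g=grab('side','s7')
a=cv2.resize(f['color'][150:270,150:290,::-1],(400,343),interpolation=cv2.INTER_CUBIC);b=cv2.resize(g['color'][110:230,220:360,::-1],(400,343),interpolation=cv2.INTER_CUBIC)
cv2.imwrite('pics/z11.png',np.hstack([a,b]))
E
```

```text
t 8.35 pos [0.5271 0.1648 0.2195] F [0.4 0.7 0. ] w 0.768 jawdeg -0.2 j [0.17 0.17]
 shift tool [-0.2572 -0.0733  0.0586] tiltfix ax,ay [ 0.32 -0.12] az 69.8
```

View pics/z11.png

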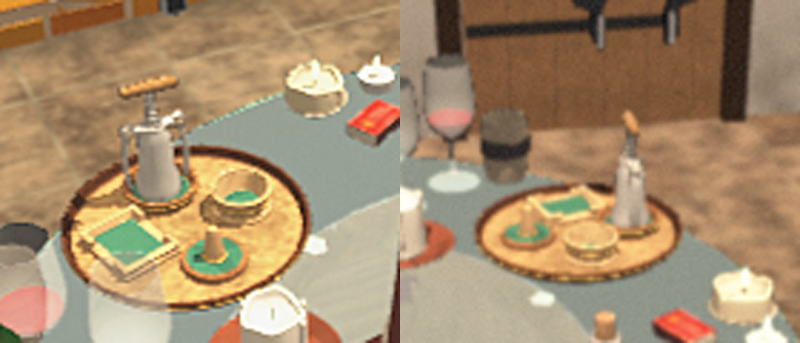

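View pics/w7.png

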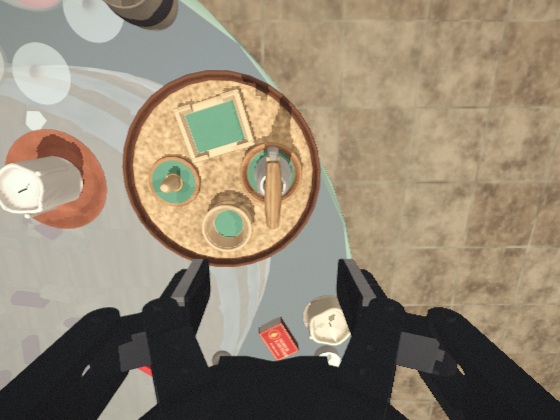

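The corkscrew stands upright in the dish. Next is the stopper: move over it while turning the camera side away from the corkscrew.

Call:
move_arm:
  rows:
    - {"tx":-0.043,"ty":-0.01,"tz":0,"ax":0,"ay":0,"az":0,"jaw":60}
    - {"tx":-0.043,"ty":-0.013,"tz":0,"ax":0,"ay":0,"az":0,"jaw":60}
    - {"tx":-0.043,"ty":-0.013,"tz":0,"ax":0,"ay":0,"az":0,"jaw":60}
    - {"tx":-0.043,"ty":-0.013,"tz":0,"ax":0,"ay":0,"az":0,"jaw":60}
    - {"tx":-0.043,"ty":-0.013,"tz":0,"ax":0,"ay":0,"az":0,"jaw":60}
    - {"tx":-0.042,"ty":-0.013,"tz":0,"ax":0,"ay":0,"az":0,"jaw":60}
    - {"tx":0,"ty":0,"tz":0,"ax":0,"ay":0,"az":-8,"jaw":60}
    - {"tx":0,"ty":0,"tz":0,"ax":0,"ay":0,"az":-8.5,"jaw":60}
    - {"tx":0,"ty":0,"tz":0,"ax":0,"ay":0,"az":-8.5,"jaw":60}
    - {"tx":0,"ty":0,"tz":0,"ax":0,"ay":0,"az":-8.5,"jaw":60}
    - {"tx":0,"ty":0,"tz":0,"ax":0,"ay":0,"az":-8.5,"jaw":60}
    - {"tx":0,"ty":0,"tz":0,"ax":0,"ay":0,"az":-8.5,"jaw":60}

```text
time: 9.7
tool_pos: [0.4408, -0.0933, 0.1983]
tool_rot: [-0.014, 0.327, 0.945, 0.002]
contact_force: [0.5, -0.1, 0.6]
gripper_width: 0.766
```

Call:
move_arm:
  rows:
    - {"tx":0,"ty":0,"tz":0,"ax":0,"ay":0,"az":-8.5,"jaw":60}
    - {"tx":0,"ty":0,"tz":0,"ax":0,"ay":0,"az":-8.5,"jaw":60}
    - {"tx":0,"ty":0,"tz":0,"ax":0,"ay":0,"az":-8.5,"jaw":60}
    - {"tx":0,"ty":0,"tz":0,"ax":0,"ay":0,"az":-8.5,"jaw":60}
    - {"tx":0,"ty":0,"tz":0,"ax":0,"ay":0,"az":-8.5,"jaw":60}
    - {"tx":0,"ty":0,"tz":0,"ax":0,"ay":0,"az":-8.5,"jaw":60}
    - {"tx":0,"ty":0,"tz":0,"ax":0,"ay":0,"az":-8.5,"jaw":60}
    - {"tx":0,"ty":0,"tz":0,"ax":0,"ay":0,"az":-8.5,"jaw":60}
    - {"tx":0,"ty":0,"tz":0,"ax":0,"ay":0,"az":-8.5,"jaw":60}
    - {"tx":0,"ty":0,"tz":0,"ax":0,"ay":0,"az":0,"jaw":60}

```text
time: 10.7
tool_pos: [0.4351, -0.0855, 0.1828]
tool_rot: [-0.02, -0.335, 0.942, 0.02]
contact_force: [-0.0, 0.5, 0.6]
gripper_width: 0.763
```

```bash
python3 - <<'E'
from h import *
go([.453,-.092,.10],130)
grab('wrist','w8')
E
```

```text
t 10.7 pos [ 0.4351 -0.0855  0.1828] F [-0.   0.5  0.6] w 0.763 jawdeg 129.2 j [-0.37 -2.62]
 shift tool [-0.0117 -0.0206  0.0816] tiltfix ax,ay [ 2.93 -1.34] az -0.8
```

View pics/w8.png

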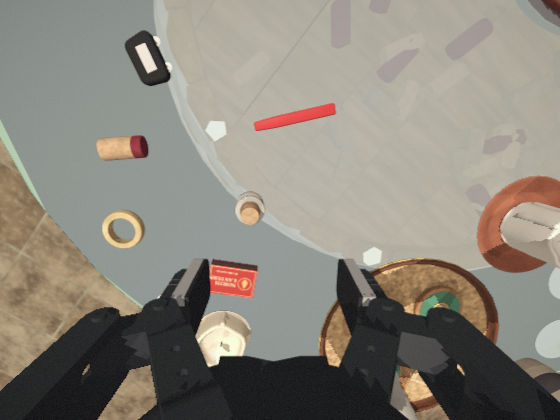

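```bash
cat >> h.py <<'E'
def comp(f,box,lo,hi,z,name,minA=0):
    hsv=cv2.cvtColor(f['color'],cv2.COLOR_RGB2HSV)
    x0,y0,x1,y1=box; m=cv2.inRange(hsv[y0:y1,x0:x1],lo,hi)
    n,l,st,ce=cv2.connectedComponentsWithStats(m); i=1+np.argmax(st[1:,4])
    cs=cv2.findContours((l==i).astype('uint8'),cv2.RETR_EXTERNAL,cv2.CHAIN_APPROX_NONE)[0][0].reshape(-1,2)+[x0,y0]
    P=(onplane(f,cs,z)[:,:2]*1000).astype(np.float32); r=cv2.minAreaRect(P)
    print(name,st[i],[np.round(v,1) for v in r],'centroid',onplane(f,[ce[i]+[x0,y0]],z)[0].round(4),'box',cv2.boxPoints(r).round(0).tolist(),'ell',[np.round(v,1) for v in cv2.fitEllipse(cv2.convexHull(P))])
    return cs
E
python3 - <<'E'
from h import *
f=load('w8')
comp(f,(230,198,270,228),(5,85,80),(25,255,255),.052,'cork')
comp(f,(100,205,150,250),(10,60,100),(35,255,255),.009,'collar')
comp(f,(115,20,180,95),(0,0,0),(180,255,70),.012,'cutter')
print(onplane(f,[[249,202]],.02))
cv2.imwrite('pics/z12.png',cv2.resize(f['color'][180:240,215:285,::-1],None,fx=8,fy=8,interpolation=cv2.INTER_CUBIC))
go([.453,-.092,.10],130)
E
```

```text
cork [ 11   4  19  23 358] [array([448.9, -92.8]), array([21.9, 17.3]), np.float64(38.2)] centroid [ 0.4488 -0.0932  0.052 ] box [[435.0, -93.0], [446.0, -106.0], [463.0, -93.0], [452.0, -79.0]] ell [array([448.9, -93.1]), array([18.4, 23.2]), np.float64(129.2)]
collar [  2   5  43  39 899] [array([ 559.9, -184.8]), array([42.5, 46.3]), np.float64(81.5)] centroid [ 0.5599 -0.1851  0.009 ] box [[534.0, -202.0], [580.0, -209.0], [586.0, -167.0], [540.0, -160.0]] ell [array([ 560. , -184.7]), array([42.8, 46.8]), np.float64(74.3)]
cutter [  10   11   45   55 1118] [array([ 399.3, -255.8]), array([46.5, 27.8]), np.float64(61.8)] centroid [ 0.399  -0.2559  0.012 ] box [[376.0, -270.0], [401.0, -283.0], [423.0, -242.0], [398.0, -229.0]] ell [array([ 399.2, -256.2]), array([34.9, 50. ]), np.float64(154.9)]
[[ 0.44733799 -0.09636328  0.02      ]]
t 10.75 pos [ 0.435  -0.0854  0.1827] F [ 0.4  0.6 -1.1] w 0.767 jawdeg 129.0 j [-0.37 -2.62]
 shift tool [-0.0118 -0.0207  0.0814] tiltfix ax,ay [ 2.94 -1.36] az -1.0
```

View pics/z12.png

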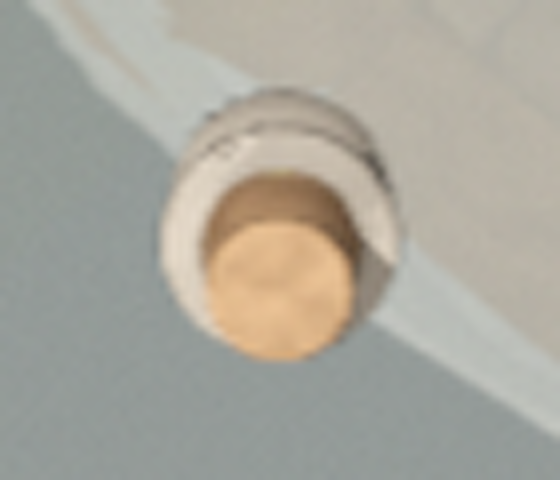

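```bash
python3 - <<'E'
from h import *
f=load('w8'); print(onplane(f,[[250.2,216.2]],.056))
go([.450,-.093,.12],130)
E
```

```text
[[ 0.45025858 -0.09139116  0.056     ]]
t 10.75 pos [ 0.435  -0.0854  0.1827] F [ 0.4  0.6 -1.1] w 0.767 jawdeg 129.0 j [-0.37 -2.62]
 shift tool [-0.0084 -0.0186  0.0616] tiltfix ax,ay [ 2.94 -1.36] az -1.0
```

Call:
move_arm:
  rows:
    - {"tx":-0.006,"ty":-0.009,"tz":0.02,"ax":2.9,"ay":-1.3,"az":0,"jaw":60}
    - {"tx":-0.004,"ty":-0.008,"tz":0.02,"ax":0,"ay":0,"az":0,"jaw":60}
    - {"tx":0,"ty":0,"tz":0.02,"ax":0,"ay":0,"az":0,"jaw":60}
    - {"tx":0,"ty":0,"tz":0,"ax":0,"ay":0,"az":0,"jaw":60}

```text
time: 11.15
tool_pos: [0.4527, -0.0908, 0.119]
tool_rot: [-0.0, -0.329, 0.944, 0.0]
contact_force: [-0.9, -0.4, -0.8]
gripper_width: 0.763
```

```bash
python3 - <<'E'
from h import *
go([.450,-.093,.032],130)
f=grab('wrist','w9')
E
```

```text
t 11.15 pos [ 0.4527 -0.0908  0.119 ] F [-0.9 -0.4 -0.8] w 0.763 jawdeg 128.4 j [-0.36 -2.6 ]
 shift tool [ 0.0034 -0.0001  0.087 ] tiltfix ax,ay [ 0.03 -0.03] az -1.6
```

View pics/w9.png

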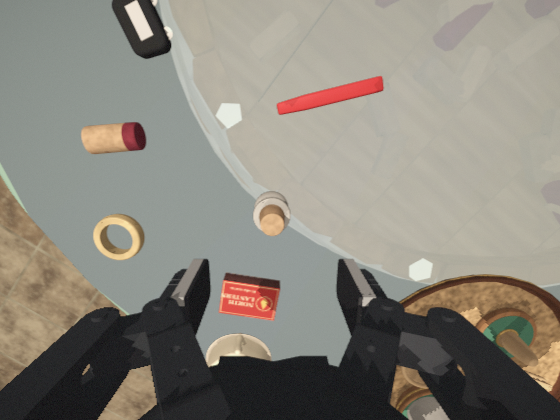

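```bash
python3 - <<'E'
from h import *
f=load('w9'); hsv=cv2.cvtColor(f['color'],cv2.COLOR_RGB2HSV)
print(onplane(f,[[273,224.5]],.056),onplane(f,[[250,297]],.015))
cv2.imwrite('pics/z13.png',cv2.resize(f['color'][180:250,240:310,::-1],None,fx=8,fy=8,interpolation=cv2.INTER_CUBIC))
E
```

```text
[[ 0.45022239 -0.09135693  0.056     ]] [[ 0.53195979 -0.05448184  0.015     ]]
```

View pics/z13.png

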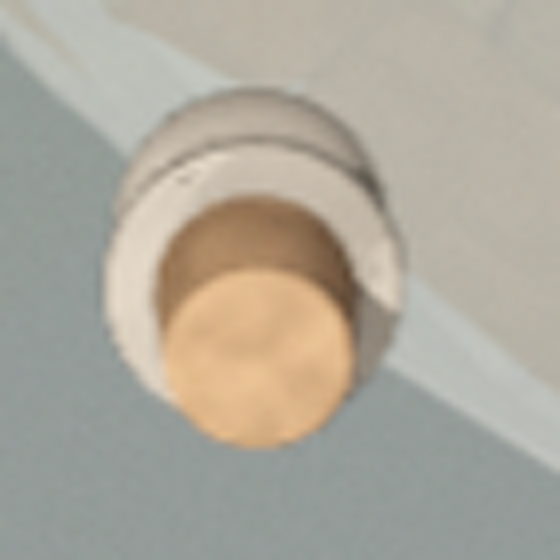

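Call:
move_arm:
  rows:
    - {"tx":0.002,"ty":0,"tz":0.02,"ax":0,"ay":0,"az":-1,"jaw":70}
    - {"tx":0.001,"ty":0,"tz":0.02,"ax":0,"ay":0,"az":0,"jaw":70}
    - {"tx":0,"ty":0,"tz":0.02,"ax":0,"ay":0,"az":0,"jaw":70}
    - {"tx":0,"ty":0,"tz":0.01,"ax":0,"ay":0,"az":0,"jaw":70}
    - {"tx":0,"ty":0,"tz":0,"ax":0,"ay":0,"az":0,"jaw":70}

```text
time: 11.7
tool_pos: [0.4563, -0.0944, 0.0554]
tool_rot: [0.005, -0.335, 0.942, -0.004]
contact_force: [-0.3, -0.0, -1.3]
gripper_width: 0.727
```

```bash
python3 - <<'E'
from h import *
go([.4505,-.092,.035],130)
E
```

```text
t 11.7 pos [ 0.4563 -0.0944  0.0554] F [-0.3 -0.  -1.3] w 0.727 jawdeg 129.1 j [-0.36 -2.62]
 shift tool [0.0031 0.0058 0.0203] tiltfix ax,ay [-0.63  0.36] az -0.9
```

Call:
move_arm:
  rows:
    - {"tx":0.003,"ty":0.006,"tz":0.01,"ax":-0.6,"ay":0.4,"az":-0.5,"jaw":70}
    - {"tx":0,"ty":0,"tz":0.008,"ax":0,"ay":0,"az":0,"jaw":70}
    - {"tx":0,"ty":0,"tz":0,"ax":0,"ay":0,"az":0,"jaw":70}

```text
time: 12.0
tool_pos: [0.4519, -0.0921, 0.039]
tool_rot: [0.001, -0.339, 0.941, -0.002]
contact_force: [-0.6, 0.3, -0.2]
gripper_width: 0.725
```

```bash
python3 - <<'E'
from h import *
go([.4505,-.092,.035],130); grab('wrist','w10'); grab('side','s10')
E
```

```text
t 12.0 pos [ 0.4519 -0.0921  0.039 ] F [-0.6  0.3 -0.2] w 0.725 jawdeg 129.6 j [-0.36 -2.62]
 shift tool [0.001 0.001 0.004] tiltfix ax,ay [-0.21  0.07] az -0.4
```

View pics/w10.png

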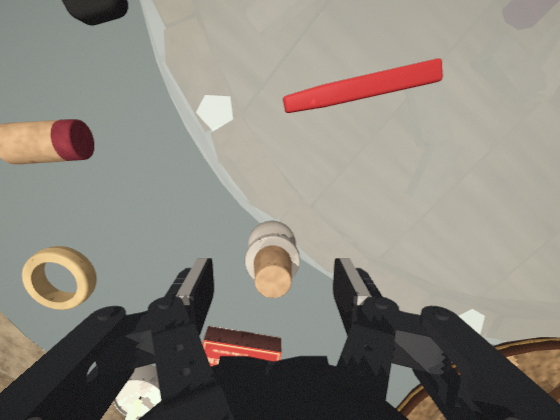

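The cork is centred between the pads at (272,280). Lowering 3 mm and closing.

Call:
move_arm:
  rows:
    - {"tx":0.001,"ty":0.001,"tz":0.003,"ax":0,"ay":0,"az":0,"jaw":70}
    - {"tx":0,"ty":0,"tz":0,"ax":0,"ay":0,"az":0,"jaw":255}
    - {"tx":0,"ty":0,"tz":0,"ax":0,"ay":0,"az":0,"jaw":255}
    - {"tx":0,"ty":0,"tz":0,"ax":0,"ay":0,"az":0,"jaw":255}
    - {"tx":0,"ty":0,"tz":0,"ax":0,"ay":0,"az":0,"jaw":255}
    - {"tx":0,"ty":0,"tz":0,"ax":0,"ay":0,"az":0,"jaw":255}

```text
time: 12.7
tool_pos: [0.4522, -0.0927, 0.0381]
tool_rot: [0.003, -0.339, 0.941, -0.003]
contact_force: [-0.5, 0.6, -1.1]
gripper_width: 0.196
```

```bash
python3 - <<'E'
from h import *
go([.4505,-.092,.035],130)
E
```

```text
t 12.7 pos [ 0.4522 -0.0927  0.0381] F [-0.5  0.6 -1.1] w 0.196 jawdeg 129.6 j [-0.36 -2.62]
 shift tool [0.0009 0.0016 0.0031] tiltfix ax,ay [-0.42  0.19] az -0.4
```

Call:
move_arm:
  rows:
    - {"tx":0,"ty":0,"tz":-0.02,"ax":0,"ay":0,"az":0,"jaw":255}
    - {"tx":0,"ty":0,"tz":-0.035,"ax":0,"ay":0,"az":0,"jaw":255}
    - {"tx":0,"ty":0,"tz":-0.035,"ax":0,"ay":0,"az":0,"jaw":255}
    - {"tx":-0.02,"ty":0.02,"tz":-0.01,"ax":0,"ay":0,"az":0,"jaw":255}
    - {"tx":-0.025,"ty":0.025,"tz":0,"ax":0,"ay":0,"az":0,"jaw":255}
    - {"tx":-0.025,"ty":0.025,"tz":0,"ax":0,"ay":0,"az":0,"jaw":255}
    - {"tx":-0.025,"ty":0.025,"tz":0,"ax":0,"ay":0,"az":0,"jaw":255}
    - {"tx":-0.025,"ty":0.025,"tz":0,"ax":0,"ay":0,"az":0,"jaw":255}
    - {"tx":-0.015,"ty":0.015,"tz":0,"ax":0,"ay":0,"az":0,"jaw":255}
    - {"tx":0,"ty":0,"tz":0,"ax":0,"ay":0,"az":0,"jaw":255}

```text
time: 13.7
tool_pos: [0.4691, 0.1045, 0.1409]
tool_rot: [0.003, -0.337, 0.942, -0.002]
contact_force: [-0.2, -0.8, -0.9]
gripper_width: 0.194
```

```bash
python3 - <<'E'
from h import *
go([.4725,.122,.07],130)
for n in ['wrist','side']: grab(n,n+'11')
g=load('side11');a=cv2.resize(g['color'][110:230,220:360,::-1],None,fx=4,fy=4,interpolation=cv2.INTER_CUBIC);cv2.imwrite('pics/z14.png',a)
E
```

```text
t 13.7 pos [0.4691 0.1045 0.1409] F [-0.2 -0.8 -0.9] w 0.194 jawdeg 129.4 j [ 0.07 -2.19]
 shift tool [-0.0134  0.0117  0.0709] tiltfix ax,ay [-0.28  0.22] az -0.6
```

View pics/wrist11.png

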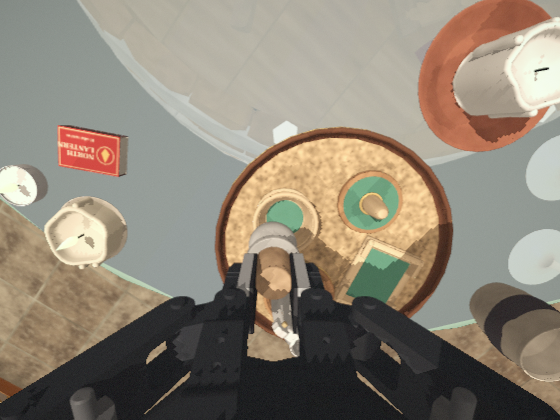

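View pics/z14.png

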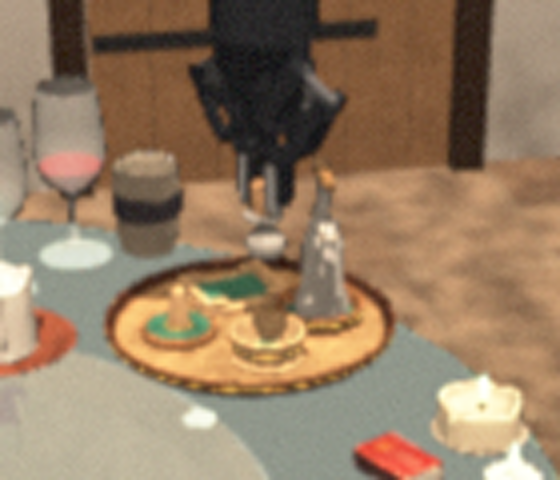

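Call:
move_arm:
  rows:
    - {"tx":-0.013,"ty":0.012,"tz":0.01,"ax":0,"ay":0.2,"az":0,"jaw":255}
    - {"tx":0,"ty":0,"tz":0.025,"ax":0,"ay":0,"az":0,"jaw":255}
    - {"tx":0,"ty":0,"tz":0.02,"ax":0,"ay":0,"az":0,"jaw":255}
    - {"tx":0,"ty":0,"tz":0,"ax":0,"ay":0,"az":0,"jaw":255}

```text
time: 14.2
tool_pos: [0.4728, 0.1157, 0.085]
tool_rot: [0.001, -0.333, 0.943, -0.004]
contact_force: [-1.0, -0.6, -2.0]
gripper_width: 0.194
```

```bash
python3 - <<'E'
from h import *
go([.4725,.122,.051],130)
E
```

```text
t 14.2 pos [0.4728 0.1157 0.085 ] F [-1.  -0.6 -2. ] w 0.194 jawdeg 128.9 j [ 0.09 -2.16]
 shift tool [-0.0037  0.0054  0.034 ] tiltfix ax,ay [-0.48 -0.  ] az -1.1
```

Call:
move_arm:
  rows:
    - {"tx":-0.004,"ty":0.0055,"tz":0,"ax":-0.4,"ay":0,"az":0,"jaw":255}
    - {"tx":-0.001,"ty":0.001,"tz":0.01,"ax":0,"ay":0,"az":0,"jaw":255}
    - {"tx":0,"ty":0,"tz":0,"ax":0,"ay":0,"az":0,"jaw":255}

```text
time: 14.5
tool_pos: [0.4738, 0.1225, 0.0762]
tool_rot: [0.001, -0.331, 0.944, -0.001]
contact_force: [-0.2, -0.3, -1.0]
gripper_width: 0.197
```

```bash
python3 - <<'E'
from h import *
go([.4725,.122,.051],130); f=grab('wrist','w12')
E
```

```text
t 14.5 pos [0.4738 0.1225 0.0762] F [-0.2 -0.3 -1. ] w 0.197 jawdeg 128.7 j [ 0.1  -2.14]
 shift tool [0.0014 0.0005 0.0252] tiltfix ax,ay [-0.13  0.09] az -1.3
```

View pics/w12.png

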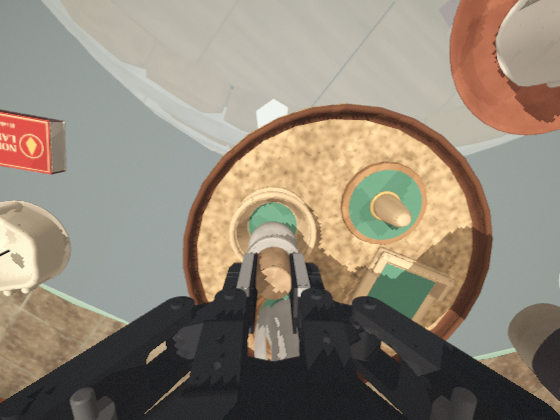

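Call:
move_arm:
  rows:
    - {"tx":0.001,"ty":0.001,"tz":0.008,"ax":0,"ay":0,"az":0,"jaw":255}
    - {"tx":0,"ty":0.001,"tz":0.008,"ax":0,"ay":0,"az":0,"jaw":255}
    - {"tx":0,"ty":0,"tz":0.004,"ax":0,"ay":0,"az":0,"jaw":255}
    - {"tx":0,"ty":0,"tz":0,"ax":0,"ay":0,"az":0,"jaw":255}

```text
time: 14.95
tool_pos: [0.4735, 0.1237, 0.057]
tool_rot: [0.003, -0.331, 0.943, -0.001]
contact_force: [0.5, 0.3, 0.2]
gripper_width: 0.201
```

```bash
python3 - <<'E'
from h import *
go([.4725,.122,.051],130)
E
```

```text
t 14.95 pos [0.4735 0.1237 0.057 ] F [0.5 0.3 0.2] w 0.201 jawdeg 128.7 j [ 0.1  -2.14]
 shift tool [ 0.0019 -0.0007  0.006 ] tiltfix ax,ay [-0.28  0.3 ] az -1.3
```

Call:
move_arm:
  rows:
    - {"tx":0.0015,"ty":-0.0005,"tz":0.004,"ax":0,"ay":0.3,"az":0,"jaw":255}
    - {"tx":0,"ty":0,"tz":0.003,"ax":0,"ay":0,"az":0,"jaw":255}
    - {"tx":0,"ty":0,"tz":0.001,"ax":0,"ay":0,"az":0,"jaw":255}

```text
time: 15.25
tool_pos: [0.4736, 0.1226, 0.0504]
tool_rot: [0.001, -0.331, 0.943, -0.002]
contact_force: [-4.5, 0.7, 10.2]
gripper_width: 0.196
```

```bash
python3 - <<'E'
from h import *
go([.4725,.122,.051],130)
E
```

```text
t 15.25 pos [0.4736 0.1226 0.0504] F [-4.5  0.7 10.2] w 0.196 jawdeg 128.7 j [ 0.1  -2.14]
 shift tool [ 0.0013  0.0002 -0.0006] tiltfix ax,ay [-0.28  0.03] az -1.3
```

Call:
move_arm:
  rows:
    - {"tx":0.001,"ty":0.0005,"tz":-0.001,"ax":0,"ay":0,"az":0,"jaw":255}
    - {"tx":0,"ty":0,"tz":0,"ax":0,"ay":0,"az":0,"jaw":180}
    - {"tx":0,"ty":0,"tz":0,"ax":0,"ay":0,"az":0,"jaw":110}
    - {"tx":0,"ty":0,"tz":0,"ax":0,"ay":0,"az":0,"jaw":110}
    - {"tx":0,"ty":0,"tz":-0.015,"ax":0,"ay":0,"az":0,"jaw":110}
    - {"tx":0,"ty":0,"tz":-0.03,"ax":0,"ay":0,"az":0,"jaw":60}
    - {"tx":0,"ty":0,"tz":-0.04,"ax":0,"ay":0,"az":0,"jaw":60}
    - {"tx":0,"ty":0,"tz":-0.04,"ax":0,"ay":0,"az":0,"jaw":60}
    - {"tx":0,"ty":0,"tz":0,"ax":0,"ay":0,"az":0,"jaw":60}

```text
time: 16.15
tool_pos: [0.4707, 0.1225, 0.1785]
tool_rot: [-0.001, -0.331, 0.943, -0.002]
contact_force: [0.7, -0.3, 0.5]
gripper_width: 0.763
```

```bash
python3 - <<'E'
from h import *
go([.5605,-.185,.12],45); f=grab('scene','sc13');g=grab('side','s13');w=grab('wrist','w13')
a=cv2.resize(f['color'][150:270,150:290,::-1],(400,343),interpolation=cv2.INTER_CUBIC);b=cv2.resize(g['color'][110:230,220:360,::-1],(400,343),interpolation=cv2.INTER_CUBIC)
cv2.imwrite('pics/z15.png',np.hstack([a,b]))
E
```

```text
t 16.15 pos [0.4707 0.1225 0.1785] F [ 0.7 -0.3  0.5] w 0.763 jawdeg 128.7 j [ 0.1  -2.14]
 shift tool [ 0.122  -0.296   0.0597] tiltfix ax,ay [-0.15 -0.19] az 83.7
```

View pics/z15.png

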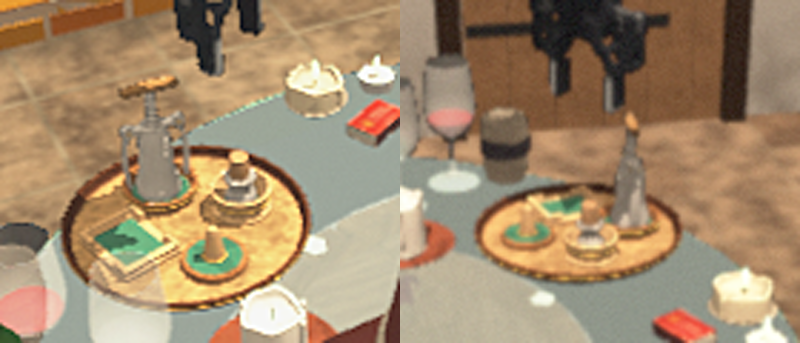

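View pics/w13.png

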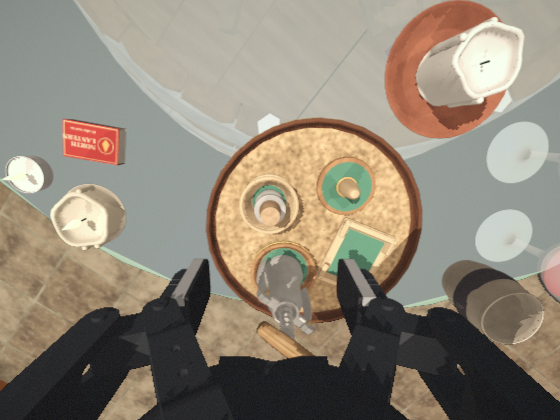

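The stopper stands upright in the cup and the corkscrew is still in place. Now to the collar, keeping this jaw angle, which avoids the tealight and the loose cork.

Call:
move_arm:
  rows:
    - {"tx":0.012,"ty":-0.028,"tz":0,"ax":0,"ay":0,"az":0,"jaw":40}
    - {"tx":0.017,"ty":-0.042,"tz":0,"ax":0,"ay":0,"az":0,"jaw":40}
    - {"tx":0.017,"ty":-0.042,"tz":0,"ax":0,"ay":0,"az":0,"jaw":40}
    - {"tx":0.017,"ty":-0.042,"tz":0,"ax":0,"ay":0,"az":0,"jaw":40}
    - {"tx":0.017,"ty":-0.042,"tz":0,"ax":0,"ay":0,"az":0,"jaw":40}
    - {"tx":0.017,"ty":-0.042,"tz":0,"ax":0,"ay":0,"az":0,"jaw":40}
    - {"tx":0.017,"ty":-0.042,"tz":0,"ax":0,"ay":0,"az":0,"jaw":40}
    - {"tx":0.008,"ty":-0.016,"tz":0.02,"ax":0,"ay":0,"az":0,"jaw":40}
    - {"tx":0,"ty":0,"tz":0,"ax":0,"ay":0,"az":0,"jaw":40}

```text
time: 17.2
tool_pos: [0.5491, -0.1936, 0.1282]
tool_rot: [-0.019, -0.333, 0.943, 0.009]
contact_force: [-0.4, 0.8, -0.3]
gripper_width: 0.84
```

```bash
python3 - <<'E'
from h import *
go([.5605,-.185,.05],128); grab('wrist','w14')
E
```

```text
t 17.2 pos [ 0.5491 -0.1936  0.1282] F [-0.4  0.8 -0.3] w 0.84 jawdeg 128.9 j [-0.46 -2.71]
 shift tool [-0.0167 -0.0028  0.0777] tiltfix ax,ay [ 1.71 -1.74] az 0.9
```

View pics/w14.png

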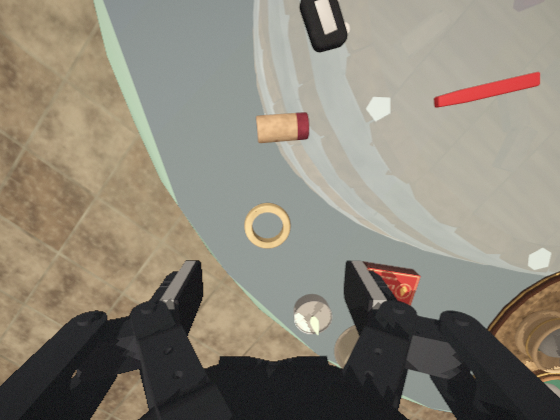

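```bash
python3 - <<'E'
from h import *
f=load('w14')
comp(f,(235,195,300,255),(10,60,100),(35,255,255),.009,'collar')
T=onplane(f,[[312,315],[283,127],[315,310]],.012); C=np.array([.5605,-.185])
for p in T[:,:2]:
    d=p-C; a=np.radians(128); print(p.round(3),'jawdir',d@[np.cos(a),np.sin(a)],'toolx',d@[np.cos(a+np.pi/2),np.sin(a+np.pi/2)])
E
```

```text
collar [   9    8   47   45 1042] [array([ 560.8, -185.5]), array([43., 43.]), np.float64(38.3)] centroid [ 0.5608 -0.1856  0.009 ] box [[531.0, -182.0], [557.0, -216.0], [591.0, -189.0], [564.0, -155.0]] ell [array([ 560.9, -185.4]), array([43., 44.]), np.float64(133.4)]
[ 0.606 -0.091] jawdir 0.045890703972628365 toolx -0.09352656004409006
[ 0.483 -0.23 ] jawdir 0.011978070582543111 toolx 0.08847399360866023
[ 0.6   -0.093] jawdir 0.04863535313166311 toolx -0.08779049921232344
```

Collar at (0.5608,-0.1855), consistent over three views, and its surroundings are clear. Fixing the tilt, then descending.

Call:
move_arm:
  rows:
    - {"tx":-0.016,"ty":-0.003,"tz":0.01,"ax":1.7,"ay":-1.7,"az":0,"jaw":40}
    - {"tx":0,"ty":0,"tz":0.03,"ax":0,"ay":0,"az":0,"jaw":40}
    - {"tx":0,"ty":0,"tz":0.03,"ax":0,"ay":0,"az":0,"jaw":40}
    - {"tx":0,"ty":0,"tz":0,"ax":0,"ay":0,"az":0,"jaw":40}

```text
time: 17.65
tool_pos: [0.5639, -0.1806, 0.0575]
tool_rot: [0.001, -0.335, 0.942, -0.0]
contact_force: [-0.7, 0.2, -1.3]
gripper_width: 0.842
```

```bash
python3 - <<'E'
from h import *
go([.5608,-.1855,.002],128)
E
```

```text
t 17.65 pos [ 0.5639 -0.1806  0.0575] F [-0.7  0.2 -1.3] w 0.842 jawdeg 129.2 j [-0.44 -2.69]
 shift tool [ 0.0056 -0.0018  0.0555] tiltfix ax,ay [-0.05  0.14] az 1.2
```

Call:
move_arm:
  rows:
    - {"tx":0.0055,"ty":-0.002,"tz":0.015,"ax":0,"ay":0,"az":0,"jaw":40}
    - {"tx":0,"ty":0,"tz":0.015,"ax":0,"ay":0,"az":0,"jaw":40}
    - {"tx":0,"ty":0,"tz":0.012,"ax":0,"ay":0,"az":0,"jaw":40}
    - {"tx":0,"ty":0,"tz":0,"ax":0,"ay":0,"az":0,"jaw":40}

```text
time: 18.05
tool_pos: [0.5622, -0.1845, 0.0156]
tool_rot: [0.003, -0.336, 0.942, -0.001]
contact_force: [0.1, 0.5, 0.2]
gripper_width: 0.843
```

```bash
python3 - <<'E'
from h import *
go([.5608,-.1855,.002],128)
E
```

```text
t 18.05 pos [ 0.5622 -0.1845  0.0156] F [0.1 0.5 0.2] w 0.843 jawdeg 129.3 j [-0.44 -2.7 ]
 shift tool [0.0018 0.0002 0.0136] tiltfix ax,ay [-0.23  0.24] az 1.3
```

Call:
move_arm:
  rows:
    - {"tx":0.0015,"ty":0,"tz":0.008,"ax":-0.2,"ay":0.2,"az":0,"jaw":40}
    - {"tx":0,"ty":0,"tz":0.006,"ax":0,"ay":0,"az":0,"jaw":40}
    - {"tx":0,"ty":0,"tz":0,"ax":0,"ay":0,"az":0,"jaw":90}
    - {"tx":0,"ty":0,"tz":0,"ax":0,"ay":0,"az":0,"jaw":90}

```text
time: 18.45
tool_pos: [0.5624, -0.1864, 0.0019]
tool_rot: [0.001, -0.336, 0.942, -0.001]
contact_force: [-0.3, -0.3, 0.3]
gripper_width: 0.647
```

```bash
python3 - <<'E'
from h import *
go([.5608,-.1855,.002],128); f=grab('wrist','w15')
E
```

```text
t 18.45 pos [ 0.5624 -0.1864  0.0019] F [-0.3 -0.3  0.3] w 0.647 jawdeg 129.3 j [-0.45 -2.7 ]
 shift tool [ 0.0007  0.0017 -0.0001] tiltfix ax,ay [-0.15  0.09] az 1.3
```

View pics/w15.png

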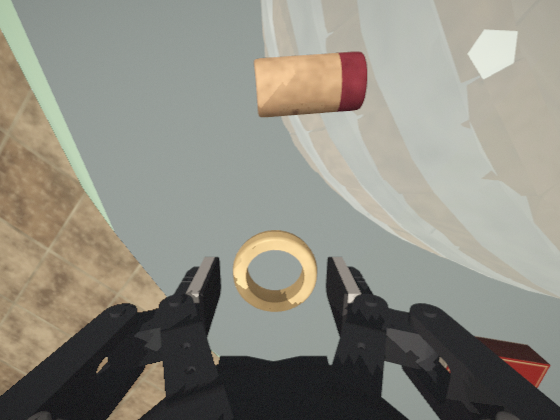

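Call:
move_arm:
  rows:
    - {"tx":0,"ty":0.001,"tz":0,"ax":0,"ay":0,"az":0,"jaw":255}
    - {"tx":0,"ty":0,"tz":0,"ax":0,"ay":0,"az":0,"jaw":255}
    - {"tx":0,"ty":0,"tz":0,"ax":0,"ay":0,"az":0,"jaw":255}
    - {"tx":0,"ty":0,"tz":0,"ax":0,"ay":0,"az":0,"jaw":255}

```text
time: 18.9
tool_pos: [0.5627, -0.186, 0.0034]
tool_rot: [0.002, -0.336, 0.942, -0.002]
contact_force: [0.8, 0.4, -0.5]
gripper_width: 0.461
```

```bash
python3 - <<'E'
from h import *
go([.5608,-.1855,.002],128); f=grab('wrist','w16')
E
```

```text
t 18.9 pos [ 0.5627 -0.186   0.0034] F [ 0.8  0.4 -0.5] w 0.461 jawdeg 129.3 j [-0.44 -2.7 ]
 shift tool [0.0012 0.0016 0.0014] tiltfix ax,ay [-0.29  0.16] az 1.3
```

View pics/w16.png

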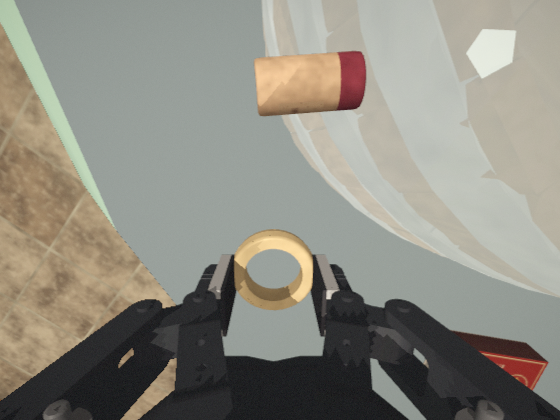

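```bash
python3 - <<'E'
from h import *
f=load('w16'); s,p,R=pose()
cs=comp(f,(232,225,316,315),(10,60,100),(35,255,255),.011,'collar')
for q in onplane(f,[[273.5,262]],.012): print(q, R.T@(q-p))
E
```

```text
collar [   2    4   79   81 3607] [array([ 560.8, -186.3]), array([45.1, 39.7]), np.float64(41.5)] centroid [ 0.5602 -0.1865  0.011 ] box [[531.0, -186.0], [557.0, -216.0], [591.0, -186.0], [565.0, -156.0]] ell [array([ 560.8, -186. ]), array([42. , 45.5]), np.float64(131.0)]
[ 0.55632949 -0.18943032  0.012     ] [ 0.00706279  0.00127584 -0.00864481]
```

Call:
move_arm:
  rows:
    - {"tx":0,"ty":0,"tz":-0.015,"ax":0,"ay":0,"az":0,"jaw":255}
    - {"tx":0,"ty":0,"tz":-0.03,"ax":0,"ay":0,"az":0,"jaw":255}
    - {"tx":0,"ty":0,"tz":-0.035,"ax":0,"ay":0,"az":8,"jaw":255}
    - {"tx":0,"ty":0,"tz":-0.03,"ax":0,"ay":0,"az":8,"jaw":255}
    - {"tx":0,"ty":0,"tz":-0.02,"ax":0,"ay":0,"az":8,"jaw":255}
    - {"tx":0,"ty":0,"tz":0,"ax":0,"ay":0,"az":6,"jaw":255}
    - {"tx":0,"ty":0,"tz":0,"ax":0,"ay":0,"az":0,"jaw":255}

```text
time: 19.65
tool_pos: [0.5616, -0.1854, 0.144]
tool_rot: [0.003, -0.071, 0.997, -0.002]
contact_force: [-0.6, 0.4, -0.9]
gripper_width: 0.459
```

```bash
python3 - <<'E'
from h import *
go([.410,.175,.14],100); f=grab('wrist','w17')
E
```

```text
t 19.65 pos [ 0.5616 -0.1854  0.144 ] F [-0.6  0.4 -0.9] w 0.459 jawdeg 98.1 j [-0.44 -2.16]
 shift tool [0.0992 0.3782 0.002 ] tiltfix ax,ay [-0.2   0.35] az -1.9
```

View pics/w17.png

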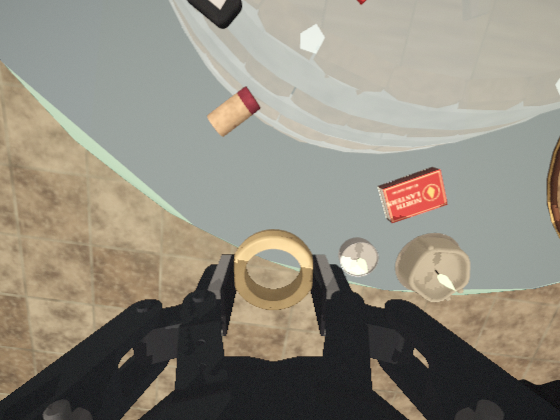

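```bash
python3 - <<'E'
from h import *
s=load('side0');w=load('w13');c=load('scene0')
print('plate side',onplane(s,[[220,195]],.005)); print('plate w13',onplane(w,[[440,68]],.005),'base c candle', onplane(w,[[440,85]],.01))
# candle top triangulate: w13 (487,63) , side top (219,180)
o1,d1=ray(w,[[487,63]]);o2,d2=ray(s,[[219.5,181]]);d1=d1[0];d2=d2[0]
A=np.c_[d1,-d2];t=np.linalg.lstsq(A,o2-o1,rcond=None)[0];print(o1+d1*t[0],o2+d2*t[1])
cv2.imwrite('pics/z16.png',cv2.resize(s['color'][120:220,180:300,::-1],None,fx=5,fy=5,interpolation=cv2.INTER_CUBIC))
E
```

```text
plate side [[0.27003211 0.18732909 0.005     ]]
plate w13 [[0.26818267 0.16939992 0.005     ]] base c candle [[0.28060545 0.17904854 0.01      ]]
[0.26837185 0.17917288 0.06082185] [0.27217054 0.1779849  0.05822121]
```

View pics/z16.png

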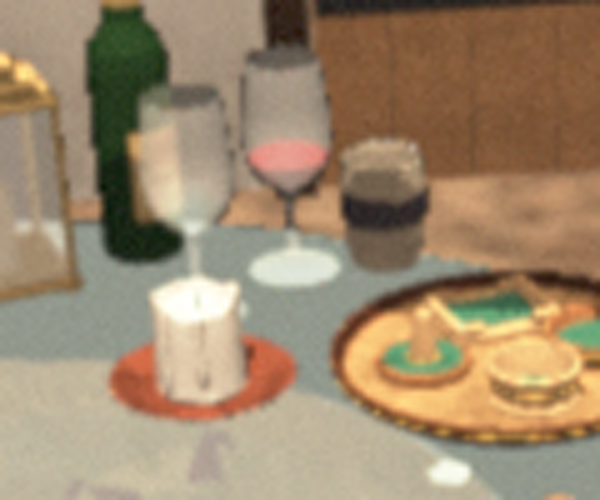

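```bash
python3 - <<'E'
from h import *
w=load('w13');print(onplane(w,[[518,152],[503,235],[495,315]],.002))
E
```

```text
[[0.27021244 0.29382861 0.002     ]
 [0.33949057 0.35499422 0.002     ]
 [0.41318689 0.43071717 0.002     ]]
```

Call:
move_arm:
  rows:
    - {"tx":0.006,"ty":0.024,"tz":0,"ax":0,"ay":0,"az":0,"jaw":255}
    - {"tx":0.01,"ty":0.038,"tz":0,"ax":0,"ay":0,"az":0,"jaw":255}
    - {"tx":0.01,"ty":0.038,"tz":0,"ax":0,"ay":0,"az":0,"jaw":255}
    - {"tx":0.01,"ty":0.038,"tz":0,"ax":0,"ay":0,"az":0,"jaw":255}
    - {"tx":0.01,"ty":0.038,"tz":0,"ax":0,"ay":0,"az":0,"jaw":255}
    - {"tx":0.01,"ty":0.038,"tz":0,"ax":0,"ay":0,"az":0,"jaw":255}
    - {"tx":0.01,"ty":0.038,"tz":0,"ax":0,"ay":0,"az":0,"jaw":255}
    - {"tx":0.01,"ty":0.038,"tz":0,"ax":0,"ay":0,"az":0,"jaw":255}
    - {"tx":0.01,"ty":0.038,"tz":0,"ax":0,"ay":0,"az":0,"jaw":255}
    - {"tx":0.006,"ty":0.02,"tz":0,"ax":0,"ay":0,"az":0,"jaw":255}
    - {"tx":0,"ty":0,"tz":0,"ax":0,"ay":0,"az":0,"jaw":255}

```text
time: 20.8
tool_pos: [0.4084, 0.1549, 0.139]
tool_rot: [0.0, -0.083, 0.997, -0.001]
contact_force: [0.7, -0.5, -0.8]
gripper_width: 0.462
```

```bash
python3 - <<'E'
from h import *
go([.410,.175,.09],100); f=grab('wrist','w18')
E
```

```text
t 20.8 pos [0.4084 0.1549 0.139 ] F [ 0.7 -0.5 -0.8] w 0.462 jawdeg 99.6 j [ 0.19 -1.54]
 shift tool [-0.0049  0.0197  0.049 ] tiltfix ax,ay [-0.12 -0.01] az -0.4
```

View pics/w18.png

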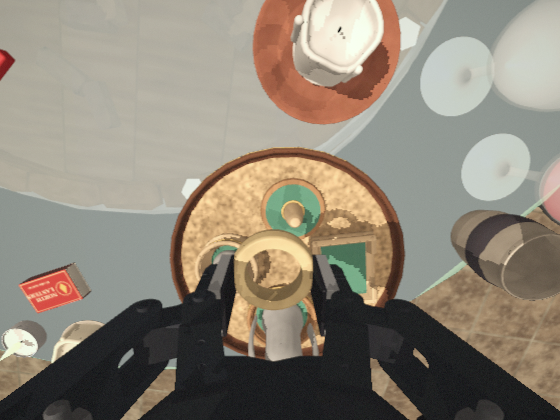

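```bash
python3 - <<'E'
from h import *
f=load('w18')
comp(f,(255,175,330,232),(62,50,30),(98,255,255),.0145,'foot')
z=cv2.resize(f['color'][165:305,220:340,::-1],None,fx=4,fy=4,interpolation=cv2.INTER_CUBIC);cv2.imwrite('pics/z17.png',z)
print(proj(f,[[.41,.175,.0145],[.41,.175,.0485]]))
E
```

```text
foot [  11   10   54   47 1519] [array([407.5, 174.5]), array([44.8, 49.9]), np.float64(9.6)] centroid [0.4066 0.1745 0.0145] box [[381.0, 195.0], [390.0, 146.0], [434.0, 154.0], [425.0, 203.0]] ell [array([409.2, 174.8]), array([48.6, 50.3]), np.float64(7.9)]
[[292.54978986 211.11748962]
 [295.01053867 222.65699465]]
```

View pics/z17.png

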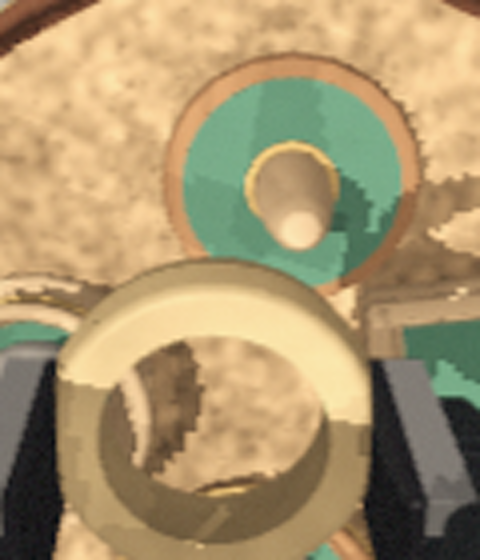

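Call:
move_arm:
  rows:
    - {"tx":-0.006,"ty":0.0195,"tz":0.015,"ax":0,"ay":0,"az":0,"jaw":255}
    - {"tx":0,"ty":0.001,"tz":0.025,"ax":0,"ay":0,"az":0,"jaw":255}
    - {"tx":0,"ty":0,"tz":0.025,"ax":0,"ay":0,"az":0,"jaw":255}
    - {"tx":0,"ty":0,"tz":0,"ax":0,"ay":0,"az":0,"jaw":255}

```text
time: 21.25
tool_pos: [0.4144, 0.1726, 0.0732]
tool_rot: [0.002, -0.084, 0.996, -0.002]
contact_force: [0.1, -0.3, -0.4]
gripper_width: 0.461
```

```bash
python3 - <<'E'
from h import *
go([.4115,.175,.018],100)
E
```

```text
t 21.25 pos [0.4144 0.1726 0.0732] F [ 0.1 -0.3 -0.4] w 0.461 jawdeg 99.6 j [ 0.23 -1.5 ]
 shift tool [0.0026 0.0031 0.0552] tiltfix ax,ay [-0.26  0.16] az -0.4
```

Call:
move_arm:
  rows:
    - {"tx":0.0025,"ty":0.003,"tz":0,"ax":0,"ay":0,"az":0,"jaw":255}
    - {"tx":0,"ty":0,"tz":0.01,"ax":0,"ay":0,"az":0,"jaw":255}
    - {"tx":0,"ty":0,"tz":0,"ax":0,"ay":0,"az":0,"jaw":255}

```text
time: 21.55
tool_pos: [0.4134, 0.1738, 0.0647]
tool_rot: [0.003, -0.083, 0.997, -0.002]
contact_force: [-0.0, -0.1, -0.2]
gripper_width: 0.46
```

```bash
python3 - <<'E'
from h import *
go([.4115,.175,.018],100); grab('wrist','w19')
E
```

```text
t 21.55 pos [0.4134 0.1738 0.0647] F [-0.  -0.1 -0.2] w 0.46 jawdeg 99.5 j [ 0.24 -1.5 ]
 shift tool [0.0019 0.0018 0.0467] tiltfix ax,ay [-0.29  0.29] az -0.5
```

View pics/w19.png

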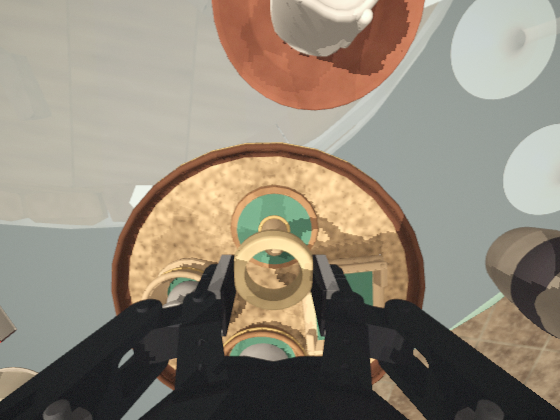

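Call:
move_arm:
  rows:
    - {"tx":0.002,"ty":0.002,"tz":0.006,"ax":-0.2,"ay":0.2,"az":0,"jaw":255}
    - {"tx":0.001,"ty":0,"tz":0.006,"ax":0,"ay":0,"az":0,"jaw":255}
    - {"tx":0,"ty":0,"tz":0,"ax":0,"ay":0,"az":0,"jaw":255}

```text
time: 21.9
tool_pos: [0.4121, 0.1758, 0.0546]
tool_rot: [0.003, -0.083, 0.997, -0.0]
contact_force: [-0.6, 0.3, -0.3]
gripper_width: 0.456
```

```bash
python3 - <<'E'
from h import *
go([.4115,.175,.018],100)
f=grab('wrist','w20'); cv2.imwrite('pics/z18.png',cv2.resize(f['color'][165:315,210:340,::-1],None,fx=4,fy=4,interpolation=cv2.INTER_CUBIC)[:600])
E
```

```text
t 21.9 pos [0.4121 0.1758 0.0546] F [-0.6  0.3 -0.3] w 0.456 jawdeg 99.5 j [ 0.24 -1.5 ]
 shift tool [ 0.0009 -0.0006  0.0366] tiltfix ax,ay [-0.05  0.39] az -0.5
```

View pics/z18.png

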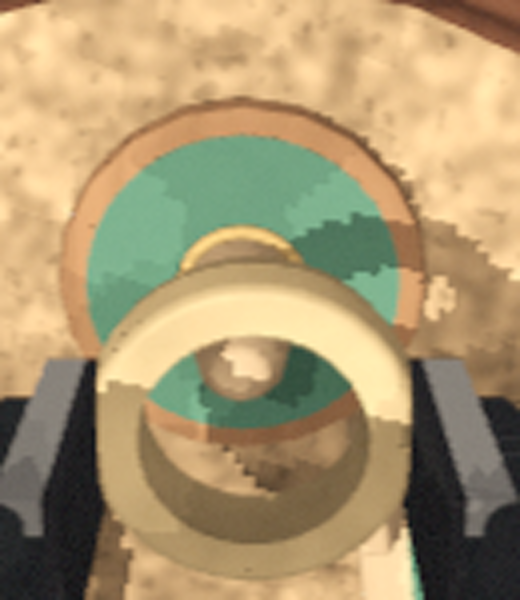

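```bash
python3 - <<'E'
from h import *
f=load('w20'); s,p,R=pose()
a=onplane(f,[[273.8,272]],.0632)[0]; b=onplane(f,[[270.5,257]],.047)[0]
print(a,b,R.T@(b-a))
E
```

```text
[0.40943225 0.17734324 0.0632    ] [0.40922987 0.17546287 0.047     ] [ 0.00062732 -0.00180818  0.01619734]
```

Call:
move_arm:
  rows:
    - {"tx":0.001,"ty":-0.0015,"tz":0.007,"ax":0,"ay":0.3,"az":0,"jaw":255}
    - {"tx":0,"ty":0,"tz":0.01,"ax":0,"ay":0,"az":0,"jaw":255}
    - {"tx":0,"ty":0,"tz":0.008,"ax":0,"ay":0,"az":0,"jaw":255}
    - {"tx":0,"ty":0,"tz":0,"ax":0,"ay":0,"az":0,"jaw":255}

```text
time: 22.35
tool_pos: [0.4117, 0.1741, 0.0279]
tool_rot: [0.001, -0.083, 0.997, -0.0]
contact_force: [-0.5, -0.4, -0.2]
gripper_width: 0.466
```

```bash
python3 - <<'E'
from h import *
go([.411,.1745,.018],100)
f=grab('wrist','w21'); cv2.imwrite('pics/z19.png',cv2.resize(f['color'][165:315,210:340,::-1],None,fx=4,fy=4,interpolation=cv2.INTER_CUBIC)[:600])
E
```

```text
t 22.35 pos [0.4117 0.1741 0.0279] F [-0.5 -0.4 -0.2] w 0.466 jawdeg 99.5 j [ 0.23 -1.5 ]
 shift tool [0.0006 0.0005 0.0099] tiltfix ax,ay [-0.05  0.11] az -0.5
```

View pics/z19.png

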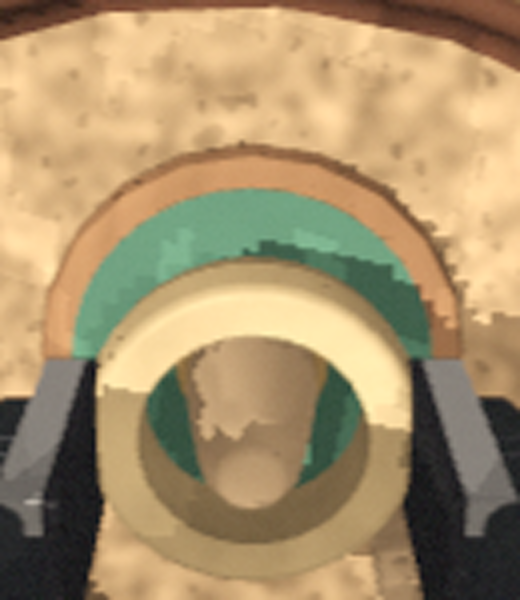

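The peg is through the bore and centred. Lowering onto the foot.

Call:
move_arm:
  rows:
    - {"tx":0,"ty":0,"tz":0.006,"ax":0,"ay":0,"az":0,"jaw":255}
    - {"tx":0,"ty":0,"tz":0.004,"ax":0,"ay":0,"az":0,"jaw":255}
    - {"tx":0,"ty":0,"tz":0.001,"ax":0,"ay":0,"az":0,"jaw":255}

```text
time: 22.7
tool_pos: [0.4126, 0.1743, 0.0174]
tool_rot: [0.002, -0.083, 0.997, -0.0]
contact_force: [-3.7, -1.2, 9.4]
gripper_width: 0.463
```

```bash
python3 - <<'E'
from h import *
go([.411,.1745,.018],100)
E
```

```text
t 22.7 pos [0.4126 0.1743 0.0174] F [-3.7 -1.2  9.4] w 0.463 jawdeg 99.5 j [ 0.23 -1.5 ]
 shift tool [ 0.0016  0.0004 -0.0006] tiltfix ax,ay [-0.05  0.18] az -0.5
```

Call:
move_arm:
  rows:
    - {"tx":0.001,"ty":0,"tz":-0.0005,"ax":0,"ay":0,"az":0,"jaw":255}
    - {"tx":0,"ty":0,"tz":0,"ax":0,"ay":0,"az":0,"jaw":100}
    - {"tx":0,"ty":0,"tz":0,"ax":0,"ay":0,"az":0,"jaw":95}
    - {"tx":0,"ty":0,"tz":0,"ax":0,"ay":0,"az":0,"jaw":95}
    - {"tx":0,"ty":0,"tz":-0.015,"ax":0,"ay":0,"az":0,"jaw":95}
    - {"tx":0,"ty":0,"tz":-0.03,"ax":0,"ay":0,"az":0,"jaw":60}
    - {"tx":0,"ty":0,"tz":-0.04,"ax":0,"ay":0,"az":0,"jaw":60}
    - {"tx":0,"ty":0,"tz":-0.04,"ax":0,"ay":0,"az":0,"jaw":60}
    - {"tx":0,"ty":0,"tz":-0.02,"ax":0,"ay":0,"az":0,"jaw":60}
    - {"tx":0,"ty":0,"tz":0,"ax":0,"ay":0,"az":0,"jaw":60}

```text
time: 23.7
tool_pos: [0.4101, 0.174, 0.1673]
tool_rot: [0.001, -0.083, 0.997, -0.0]
contact_force: [-0.6, -1.0, 0.0]
gripper_width: 0.76
```

```bash
python3 - <<'E'
from h import *
go([.400,-.256,.16],-28.6); f=grab('scene','sc22');g=grab('side','s22');w=grab('wrist','w22')
a=cv2.resize(f['color'][150:270,150:290,::-1],(400,343),interpolation=cv2.INTER_CUBIC);b=cv2.resize(g['color'][110:230,220:360,::-1],(400,343),interpolation=cv2.INTER_CUBIC)
cv2.imwrite('pics/z20.png',np.hstack([a,b]))
E
```

```text
t 23.7 pos [0.4101 0.174  0.1673] F [-0.6 -1.   0. ] w 0.76 jawdeg 99.5 j [ 0.23 -1.5 ]
 shift tool [ 0.081  -0.4224  0.0075] tiltfix ax,ay [-0.05  0.08] az -51.9
```

View pics/z20.png

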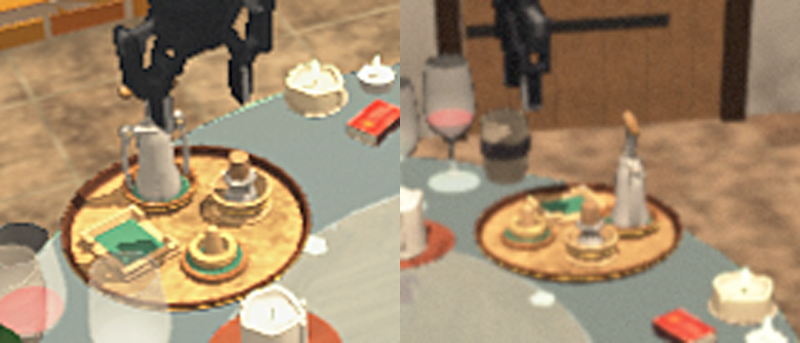

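View pics/w22.png

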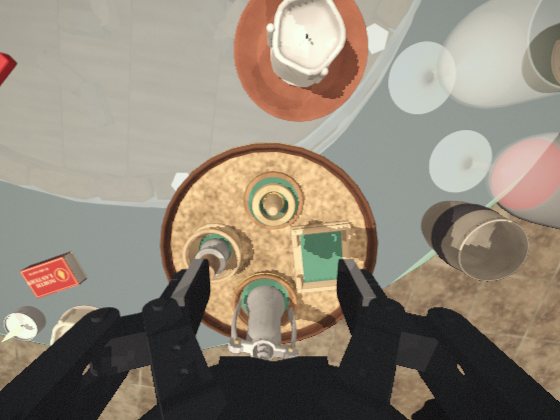

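The collar lies flat round the peg at (271,200), and all three tools placed so far sit home. I'll remeasure the pocket, then head for the cutter.

```bash
python3 - <<'E'
from h import *
f=load('w22')
cs=comp(f,(295,225,345,290),(62,50,30),(98,255,255),.0125,'pocket')
for z in (0.0125,): print(onplane(f,[[303,233],[341,230],[346,280],[305,286]],z)[:,:2].round(4).tolist())
cv2.imwrite('pics/z21.png',cv2.resize(f['color'][205:305,270:370,::-1],None,fx=6,fy=6,interpolation=cv2.INTER_CUBIC))
E
```

```text
pocket [   6    7   41   50 1741] [array([462.6, 237.5]), array([55.4, 42.1]), np.float64(16.0)] centroid [0.4611 0.2363 0.0125] box [[430.0, 250.0], [442.0, 210.0], [495.0, 225.0], [483.0, 265.0]] ell [array([460.8, 235.8]), array([46.7, 74.3]), np.float64(101.4)]
[[0.4385, 0.212], [0.4286, 0.2509], [0.4852, 0.2699], [0.5001, 0.2265]]
```

View pics/z21.png

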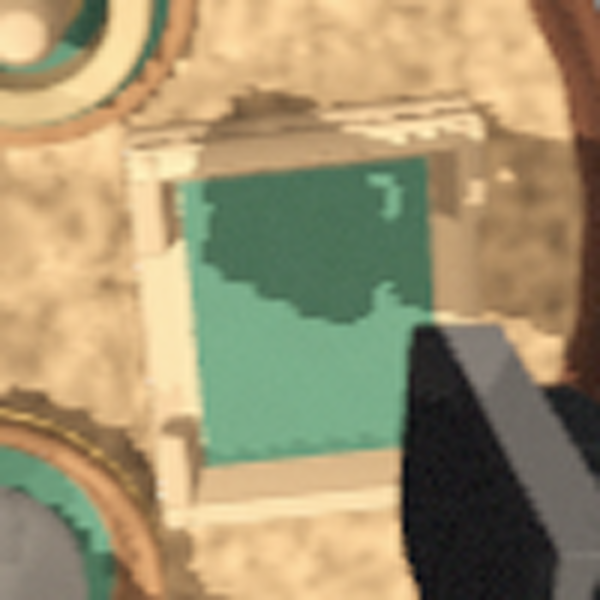

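Call:
move_arm:
  rows:
    - {"tx":0.005,"ty":-0.025,"tz":0,"ax":0,"ay":0,"az":0,"jaw":50}
    - {"tx":0.008,"ty":-0.04,"tz":0,"ax":0,"ay":0,"az":0,"jaw":50}
    - {"tx":0.008,"ty":-0.04,"tz":0,"ax":0,"ay":0,"az":0,"jaw":50}
    - {"tx":0.008,"ty":-0.04,"tz":0,"ax":0,"ay":0,"az":0,"jaw":50}
    - {"tx":0.008,"ty":-0.04,"tz":0,"ax":0,"ay":0,"az":0,"jaw":50}
    - {"tx":0.008,"ty":-0.04,"tz":0,"ax":0,"ay":0,"az":0,"jaw":50}
    - {"tx":0.008,"ty":-0.04,"tz":0,"ax":0,"ay":0,"az":0,"jaw":50}
    - {"tx":0.008,"ty":-0.04,"tz":0,"ax":0,"ay":0,"az":0,"jaw":50}
    - {"tx":0.008,"ty":-0.04,"tz":-0.01,"ax":0,"ay":0,"az":0,"jaw":50}
    - {"tx":0.004,"ty":-0.03,"tz":-0.01,"ax":0,"ay":0,"az":0,"jaw":50}
    - {"tx":0,"ty":0,"tz":0,"ax":0,"ay":0,"az":0,"jaw":50}

```text
time: 24.95
tool_pos: [0.3842, -0.2182, 0.1549]
tool_rot: [-0.023, -0.085, 0.996, 0.008]
contact_force: [0.2, -0.7, -0.6]
gripper_width: 0.803
```

```bash
python3 - <<'E'
from h import *
go([.400,-.256,.2],-28.6)
E
```

```text
t 24.95 pos [ 0.3842 -0.2182  0.1549] F [ 0.2 -0.7 -0.6] w 0.803 jawdeg 99.7 j [-0.67 -2.41]
 shift tool [-0.0071 -0.039  -0.0463] tiltfix ax,ay [ 1.12 -2.59] az -51.7
```

Pocket confirmed at (0.4627,0.2375), long axis 16°, with finger gaps in the two long walls. Now turning for the cutter.

Call:
move_arm:
  rows:
    - {"tx":0,"ty":-0.02,"tz":-0.025,"ax":1.1,"ay":-2.6,"az":0,"jaw":50}
    - {"tx":0,"ty":0,"tz":-0.025,"ax":0,"ay":0,"az":8.5,"jaw":50}
    - {"tx":0,"ty":0,"tz":-0.015,"ax":0,"ay":0,"az":8.5,"jaw":50}
    - {"tx":0,"ty":0,"tz":0,"ax":0,"ay":0,"az":8.5,"jaw":50}
    - {"tx":0,"ty":0,"tz":0,"ax":0,"ay":0,"az":8.5,"jaw":50}
    - {"tx":0,"ty":0,"tz":0,"ax":0,"ay":0,"az":8.5,"jaw":50}
    - {"tx":0,"ty":0,"tz":0,"ax":0,"ay":0,"az":8.5,"jaw":50}
    - {"tx":0,"ty":0,"tz":0,"ax":0,"ay":0,"az":8.5,"jaw":50}
    - {"tx":0,"ty":0,"tz":0,"ax":0,"ay":0,"az":8.5,"jaw":50}
    - {"tx":0,"ty":0,"tz":0,"ax":0,"ay":0,"az":8.5,"jaw":50}
    - {"tx":0,"ty":0,"tz":0,"ax":0,"ay":0,"az":0,"jaw":50}

```text
time: 26.05
tool_pos: [0.3798, -0.2241, 0.1921]
tool_rot: [-0.024, 0.557, 0.83, 0.005]
contact_force: [0.3, -0.4, 0.1]
gripper_width: 0.801
```

Call:
move_arm:
  rows:
    - {"tx":0,"ty":0,"tz":0,"ax":0,"ay":0,"az":8.5,"jaw":50}
    - {"tx":0,"ty":0,"tz":0,"ax":0,"ay":0,"az":8.5,"jaw":50}
    - {"tx":0,"ty":0,"tz":0,"ax":0,"ay":0,"az":8.5,"jaw":50}
    - {"tx":0,"ty":0,"tz":0,"ax":0,"ay":0,"az":8.5,"jaw":50}
    - {"tx":0,"ty":0,"tz":0,"ax":0,"ay":0,"az":8.5,"jaw":50}
    - {"tx":0,"ty":0,"tz":0,"ax":0,"ay":0,"az":8.5,"jaw":50}
    - {"tx":0,"ty":0,"tz":0,"ax":0,"ay":0,"az":0,"jaw":50}

```text
time: 26.75
tool_pos: [0.3756, -0.2163, 0.1795]
tool_rot: [-0.034, 0.861, 0.507, -0.009]
contact_force: [-0.3, -1.1, 0.2]
gripper_width: 0.803
```

```bash
python3 - <<'E'
from h import *
go([.400,-.256,.15],-28.6); grab('wrist','w23')
E
```

```text
t 26.75 pos [ 0.3756 -0.2163  0.1795] F [-0.3 -1.1  0.2] w 0.803 jawdeg -28.9 j [-0.7  -0.19]
 shift tool [-0.0235  0.0425  0.0262] tiltfix ax,ay [-3.89 -1.13] az -0.3
```

View pics/w23.png

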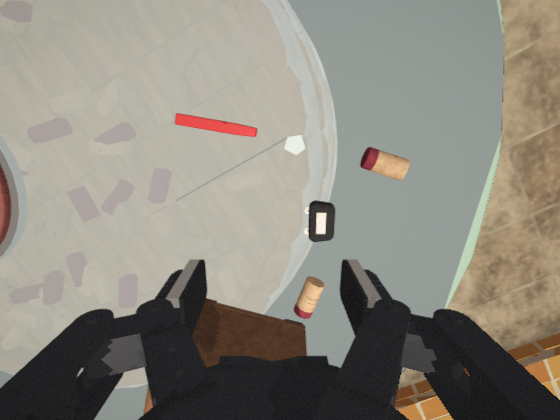

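```bash
python3 - <<'E'
from h import *
s=load('side0'); w=load('w23'); w1=load('w1')
b=onplane(s,[[252,302]],0)[0]; print('corner bottom',b)
for h in (.06,.08,.1,.12): print(h,proj(s,[b+[0,0,h]]).round(0), onplane(w,[[305,325],[205,302]],h)[:,:2].round(3).tolist())
print('far corner top from side (201,249):',[onplane(s,[[201,249]],h)[0,:2].round(3).tolist() for h in (.08,.09,.1)])
print('w1 corner 152,252; 75,197',[onplane(w1,[[152,252],[75,197]],h)[:,:2].round(3).tolist() for h in (0,.08,.09,.1)])
print('cork2',onplane(w,[[310,297]],.012))
cs=comp(w,(300,190,345,250),(0,0,0),(180,255,70),.012,'cutter')
cv2.imwrite('pics/z22.png',np.hstack([cv2.resize(w['color'][185:255,280:360,::-1],(400,350),interpolation=cv2.INTER_CUBIC),cv2.resize(s['color'][230:380,110:270,::-1],(373,350))]))
E
```

```text
corner bottom [ 0.3228712  -0.33271197  0.        ]
0.06 [[251. 280.]] [[0.339, -0.333], [0.259, -0.264]]
0.08 [[250. 272.]] [[0.345, -0.32], [0.271, -0.256]]
0.1 [[250. 265.]] [[0.351, -0.307], [0.284, -0.248]]
0.12 [[250. 257.]] [[0.357, -0.293], [0.296, -0.239]]
far corner top from side (201,249): [[0.22, -0.227], [0.221, -0.243], [0.222, -0.258]]
w1 corner 152,252; 75,197 [[[0.319, -0.369], [0.213, -0.279]], [[0.355, -0.332], [0.268, -0.259]], [[0.359, -0.328], [0.275, -0.257]], [[0.364, -0.323], [0.282, -0.254]]]
cork2 [[ 0.34698897 -0.33407955  0.012     ]]
cutter [  9  11  26  41 678] [array([ 400.2, -256.5]), array([45.8, 26.8]), np.float64(62.0)] centroid [ 0.4006 -0.2551  0.012 ] box [[378.0, -270.0], [401.0, -283.0], [423.0, -243.0], [399.0, -230.0]] ell [array([ 400.3, -256.1]), array([29.6, 53.4]), np.float64(152.0)]
```

View pics/z22.png

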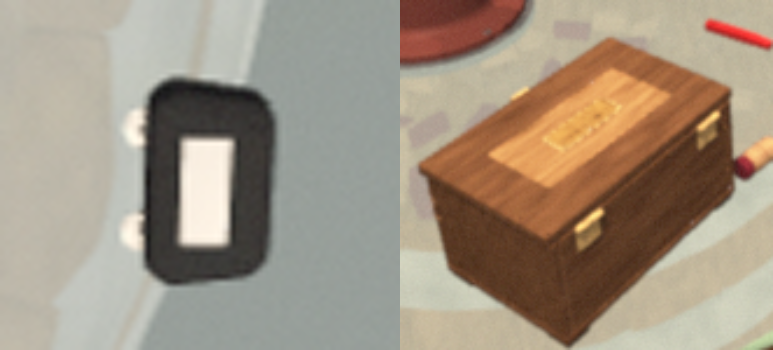

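```bash
python3 - <<'E'
from h import *
go([.398,-.2555,.10],-28)
E
```

```text
t 26.8 pos [ 0.3755 -0.2162  0.1794] F [-0.1  0.1 -0.4] w 0.8 jawdeg -28.8 j [-0.7 -0.2]
 shift tool [-0.0251  0.0439  0.0761] tiltfix ax,ay [-3.91 -1.14] az -0.8
```

Call:
move_arm:
  rows:
    - {"tx":0,"ty":0,"tz":0,"ax":-3.9,"ay":-1.1,"az":-0.5,"jaw":50}
    - {"tx":0,"ty":0,"tz":0,"ax":0,"ay":0,"az":0,"jaw":50}

```text
time: 27.0
tool_pos: [0.3752, -0.2154, 0.1776]
tool_rot: [-0.001, 0.856, 0.517, 0.0]
contact_force: [0.1, -0.9, -0.2]
gripper_width: 0.806
```

```bash
python3 - <<'E'
from h import *
go([.398,-.2555,.10],-28)
E
```

```text
t 27.0 pos [ 0.3752 -0.2154  0.1776] F [ 0.1 -0.9 -0.2] w 0.806 jawdeg -27.8 j [-0.69 -0.21]
 shift tool [-0.025   0.039   0.0775] tiltfix ax,ay [-0.09 -0.08] az 0.2
```

Call:
move_arm:
  rows:
    - {"tx":-0.01,"ty":0.02,"tz":0.02,"ax":0,"ay":0,"az":0,"jaw":50}
    - {"tx":-0.015,"ty":0.019,"tz":0.03,"ax":0,"ay":0,"az":0,"jaw":50}
    - {"tx":0,"ty":0,"tz":0.025,"ax":0,"ay":0,"az":0,"jaw":50}
    - {"tx":0,"ty":0,"tz":0,"ax":0,"ay":0,"az":0,"jaw":50}

```text
time: 27.4
tool_pos: [0.3999, -0.2568, 0.1014]
tool_rot: [-0.001, 0.853, 0.522, 0.001]
contact_force: [-0.2, 1.2, -0.5]
gripper_width: 0.804
```

```bash
python3 - <<'E'
from h import *
go([.398,-.2555,.002],-28); w=grab('wrist','w24')
comp(w,(230,170,330,270),(0,0,0),(180,255,70),.012,'cutter')
E
```

```text
t 27.4 pos [ 0.3999 -0.2568  0.1014] F [-0.2  1.2 -0.5] w 0.804 jawdeg -27.0 j [-0.73 -0.26]
 shift tool [ 0.0001 -0.0021  0.0994] tiltfix ax,ay [-0.07 -0.12] az 1.0
cutter [  28   22   34   54 1197] [array([ 400.5, -256.7]), array([46. , 26.9]), np.float64(62.1)] centroid [ 0.4012 -0.2552  0.012 ] box [[378.0, -271.0], [402.0, -283.0], [423.0, -243.0], [399.0, -230.0]] ell [array([ 399.8, -256.4]), array([32.7, 51.1]), np.float64(151.2)]
```

View pics/w24.png

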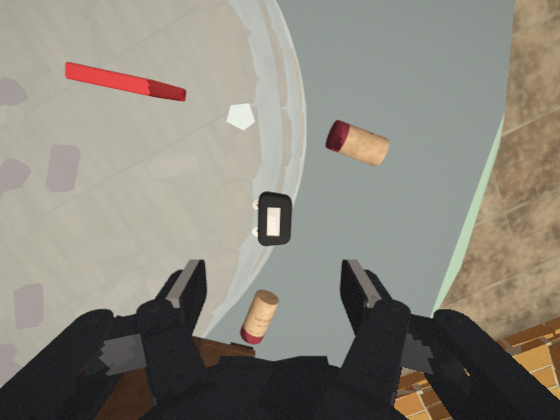

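Call:
move_arm:
  rows:
    - {"tx":0,"ty":-0.002,"tz":0.02,"ax":0,"ay":0,"az":1,"jaw":60}
    - {"tx":0,"ty":0,"tz":0.025,"ax":0,"ay":0,"az":0,"jaw":60}
    - {"tx":0,"ty":0,"tz":0.025,"ax":0,"ay":0,"az":0,"jaw":60}
    - {"tx":0,"ty":0,"tz":0.01,"ax":0,"ay":0,"az":0,"jaw":60}
    - {"tx":0,"ty":0,"tz":0,"ax":0,"ay":0,"az":0,"jaw":60}

```text
time: 27.95
tool_pos: [0.4045, -0.2604, 0.0301]
tool_rot: [0.006, 0.856, 0.518, 0.003]
contact_force: [0.4, 0.7, 0.1]
gripper_width: 0.763
```

```bash
python3 - <<'E'
from h import *
go([.398,-.2555,.002],-28)
E
```

```text
t 27.95 pos [ 0.4045 -0.2604  0.0301] F [0.4 0.7 0.1] w 0.763 jawdeg -27.6 j [-0.73 -0.25]
 shift tool [ 0.0014 -0.0084  0.0279] tiltfix ax,ay [0.79 0.08] az 0.4
```

Call:
move_arm:
  rows:
    - {"tx":0.0015,"ty":-0.008,"tz":0.006,"ax":0.8,"ay":0,"az":0.4,"jaw":60}
    - {"tx":0,"ty":-0.001,"tz":0.01,"ax":0,"ay":0,"az":0,"jaw":60}
    - {"tx":0,"ty":0,"tz":0.006,"ax":0,"ay":0,"az":0,"jaw":60}
    - {"tx":0,"ty":0,"tz":0,"ax":0,"ay":0,"az":0,"jaw":60}

```text
time: 28.35
tool_pos: [0.3993, -0.2565, 0.0109]
tool_rot: [0.003, 0.857, 0.515, 0.0]
contact_force: [0.4, 0.4, 0.2]
gripper_width: 0.762
```

```bash
python3 - <<'E'
from h import *
go([.398,-.2555,.001],-28); grab('wrist','w25')
E
```

```text
t 28.35 pos [ 0.3993 -0.2565  0.0109] F [0.4 0.4 0.2] w 0.762 jawdeg -28.0 j [-0.73 -0.24]
 shift tool [ 0.0003 -0.0016  0.0099] tiltfix ax,ay [0.32 0.18] az 0.0
```

View pics/w25.png

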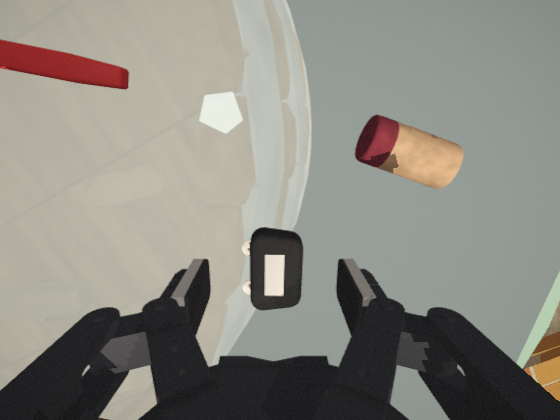

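Call:
move_arm:
  rows:
    - {"tx":0,"ty":-0.0015,"tz":0.006,"ax":0.3,"ay":0,"az":0,"jaw":90}
    - {"tx":0,"ty":0,"tz":0.004,"ax":0,"ay":0,"az":0,"jaw":110}
    - {"tx":0,"ty":0,"tz":0,"ax":0,"ay":0,"az":0,"jaw":110}

```text
time: 28.7
tool_pos: [0.3986, -0.2565, 0.0012]
tool_rot: [0.002, 0.857, 0.515, -0.001]
contact_force: [0.7, 0.7, 0.5]
gripper_width: 0.565
```

```bash
python3 - <<'E'
from h import *
go([.398,-.2555,.001],-28)
E
```

```text
t 28.7 pos [ 0.3986 -0.2565  0.0012] F [0.7 0.7 0.5] w 0.565 jawdeg -28.0 j [-0.73 -0.24]
 shift tool [ 0.0006 -0.001   0.0002] tiltfix ax,ay [0.11 0.2 ] az 0.0
```

Call:
move_arm:
  rows:
    - {"tx":0,"ty":-0.001,"tz":0,"ax":0,"ay":0,"az":0,"jaw":255}
    - {"tx":0,"ty":0,"tz":0,"ax":0,"ay":0,"az":0,"jaw":255}
    - {"tx":0,"ty":0,"tz":0,"ax":0,"ay":0,"az":0,"jaw":255}
    - {"tx":0,"ty":0,"tz":0,"ax":0,"ay":0,"az":0,"jaw":255}

```text
time: 29.1
tool_pos: [0.3982, -0.2564, 0.0018]
tool_rot: [0.002, 0.857, 0.515, -0.001]
contact_force: [-0.2, -0.6, -0.6]
gripper_width: 0.3
```

```bash
python3 - <<'E'
from h import *
go([.398,-.2555,.001],-28); grab('wrist','w26')
E
```

```text
t 29.1 pos [ 0.3982 -0.2564  0.0018] F [-0.2 -0.6 -0.6] w 0.3 jawdeg -28.0 j [-0.73 -0.24]
 shift tool [ 0.0008 -0.0006  0.0008] tiltfix ax,ay [0.17 0.22] az 0.0
```

View pics/w26.png

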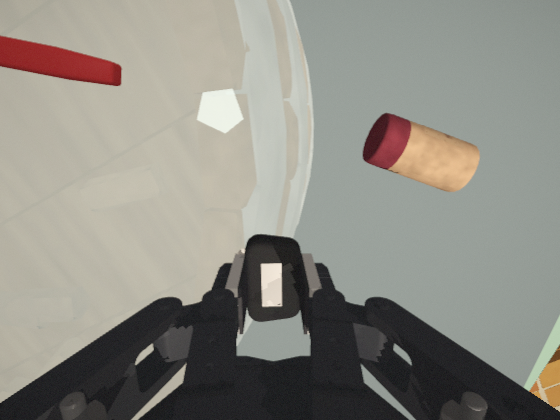

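```bash
python3 - <<'E'
from h import *
w=load('w26'); s,p,R=pose()
q=onplane(w,[[273,278],[273,240],[274,317]],.013); print(q.round(4)); print(((q-p)@R).round(4))
q=onplane(w,[[261.5,264],[281.5,264],[261.5,305],[282,305]],.014);print(((q-p)@R).round(4), ((q.mean(0)-p)@R).round(4))
E
```

```text
[[ 0.3989 -0.254   0.013 ]
 [ 0.4084 -0.236   0.013 ]
 [ 0.3887 -0.2744  0.013 ]]
[[ 0.0024 -0.0005 -0.0112]
 [ 0.0228 -0.0005 -0.0113]
 [-0.0203  0.0001 -0.0111]]
[[ 0.0106 -0.0061 -0.0123]
 [ 0.0106  0.0037 -0.0122]
 [-0.0124 -0.0063 -0.0122]
 [-0.0124  0.0041 -0.0122]] [-0.0009 -0.0012 -0.0122]
```

Call:
move_arm:
  rows:
    - {"tx":0,"ty":0,"tz":-0.01,"ax":0,"ay":0,"az":0,"jaw":255}
    - {"tx":0,"ty":0,"tz":-0.025,"ax":0,"ay":0,"az":0,"jaw":255}
    - {"tx":0,"ty":0,"tz":-0.04,"ax":0,"ay":0,"az":0,"jaw":255}
    - {"tx":0,"ty":0,"tz":-0.04,"ax":0,"ay":0,"az":0,"jaw":255}
    - {"tx":0,"ty":0,"tz":-0.04,"ax":0,"ay":0,"az":0,"jaw":255}
    - {"tx":0,"ty":0,"tz":-0.03,"ax":0,"ay":0,"az":0,"jaw":255}
    - {"tx":0,"ty":0,"tz":0,"ax":0,"ay":0,"az":0,"jaw":255}

```text
time: 29.85
tool_pos: [0.3966, -0.2542, 0.1963]
tool_rot: [0.001, 0.857, 0.515, -0.001]
contact_force: [0.7, -0.2, 0.3]
gripper_width: 0.292
```

```bash
python3 - <<'E'
from h import *
go([.4627,.10,.17],106); grab('wrist','w27')
E
```

```text
t 29.85 pos [ 0.3966 -0.2542  0.1963] F [ 0.7 -0.2  0.3] w 0.292 jawdeg -28.0 j [-0.73 -0.24]
 shift tool [ 0.3439 -0.1079  0.0251] tiltfix ax,ay [0.03 0.18] az 46.0
```

View pics/w27.png

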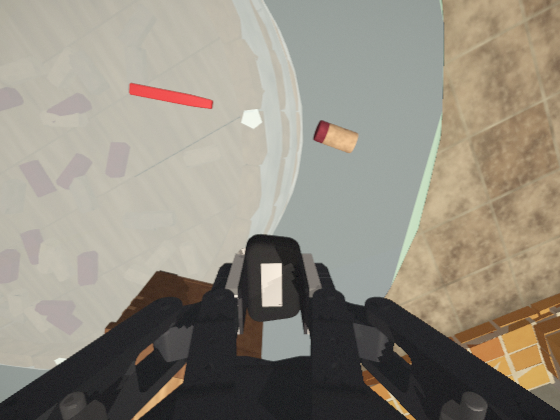

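Call:
move_arm:
  rows:
    - {"tx":0.03,"ty":-0.008,"tz":0,"ax":0,"ay":0,"az":0,"jaw":255}
    - {"tx":0.04,"ty":-0.012,"tz":0,"ax":0,"ay":0,"az":0,"jaw":255}
    - {"tx":0.04,"ty":-0.012,"tz":0,"ax":0,"ay":0,"az":0,"jaw":255}
    - {"tx":0.04,"ty":-0.012,"tz":0,"ax":0,"ay":0,"az":0,"jaw":255}
    - {"tx":0.03,"ty":-0.012,"tz":0,"ax":0,"ay":0,"az":0,"jaw":255}
    - {"tx":0,"ty":0,"tz":0,"ax":0,"ay":0,"az":-8.5,"jaw":255}
    - {"tx":0,"ty":0,"tz":0,"ax":0,"ay":0,"az":-8.5,"jaw":255}
    - {"tx":0,"ty":0,"tz":0,"ax":0,"ay":0,"az":-8.5,"jaw":255}
    - {"tx":0,"ty":0,"tz":0,"ax":0,"ay":0,"az":-8.5,"jaw":255}
    - {"tx":0,"ty":0,"tz":0,"ax":0,"ay":0,"az":-8.5,"jaw":255}
    - {"tx":0,"ty":0,"tz":0,"ax":0,"ay":0,"az":-8.5,"jaw":255}
    - {"tx":0,"ty":0,"tz":0,"ax":0,"ay":0,"az":-8.5,"jaw":255}

```text
time: 31.1
tool_pos: [0.4204, -0.0564, 0.1738]
tool_rot: [-0.017, 0.486, 0.874, -0.004]
contact_force: [0.2, -0.8, -0.1]
gripper_width: 0.303
```

```bash
python3 - <<'E'
from h import *
go([.4627,.10,.17],106)
E
```

```text
t 31.1 pos [ 0.4204 -0.0564  0.1738] F [ 0.2 -0.8 -0.1] w 0.303 jawdeg 31.9 j [-0.31 -0.86]
 shift tool [0.1105 0.1186 0.004 ] tiltfix ax,ay [-1.34 -1.54] az -74.1
```

Call:
move_arm:
  rows:
    - {"tx":0,"ty":0,"tz":-0.02,"ax":-1.3,"ay":-1.5,"az":0,"jaw":255}
    - {"tx":0,"ty":0,"tz":0,"ax":0,"ay":0,"az":-8.5,"jaw":255}
    - {"tx":0,"ty":0,"tz":0,"ax":0,"ay":0,"az":-8.5,"jaw":255}
    - {"tx":0,"ty":0,"tz":0,"ax":0,"ay":0,"az":-8.5,"jaw":255}
    - {"tx":0,"ty":0,"tz":0,"ax":0,"ay":0,"az":-8.5,"jaw":255}
    - {"tx":0,"ty":0,"tz":0,"ax":0,"ay":0,"az":-8.5,"jaw":255}
    - {"tx":0,"ty":0,"tz":0,"ax":0,"ay":0,"az":-8.5,"jaw":255}
    - {"tx":0,"ty":0,"tz":0,"ax":0,"ay":0,"az":-8.5,"jaw":255}
    - {"tx":0,"ty":0,"tz":0,"ax":0,"ay":0,"az":-8.5,"jaw":255}
    - {"tx":0,"ty":0,"tz":0,"ax":0,"ay":0,"az":-6,"jaw":255}
    - {"tx":0,"ty":0,"tz":0,"ax":0,"ay":0,"az":0,"jaw":255}

```text
time: 32.2
tool_pos: [0.4085, -0.0527, 0.1727]
tool_rot: [-0.017, -0.15, 0.989, 0.008]
contact_force: [0.4, -0.9, -0.1]
gripper_width: 0.303
```

```bash
python3 - <<'E'
from h import *
go([.4627,.2375,.17],106)
E
```

```text
t 32.2 pos [ 0.4085 -0.0527  0.1727] F [ 0.4 -0.9 -0.1] w 0.303 jawdeg 107.2 j [-0.31 -2.18]
 shift tool [-0.1378  0.261   0.0041] tiltfix ax,ay [ 1.23 -1.77] az 1.2
```

Call:
move_arm:
  rows:
    - {"tx":-0.008,"ty":0.02,"tz":-0.01,"ax":1.2,"ay":-1.8,"az":1.2,"jaw":255}
    - {"tx":-0.018,"ty":0.034,"tz":0,"ax":0,"ay":0,"az":0,"jaw":255}
    - {"tx":-0.018,"ty":0.034,"tz":0,"ax":0,"ay":0,"az":0,"jaw":255}
    - {"tx":-0.018,"ty":0.034,"tz":0,"ax":0,"ay":0,"az":0,"jaw":255}
    - {"tx":-0.018,"ty":0.034,"tz":0,"ax":0,"ay":0,"az":0,"jaw":255}
    - {"tx":-0.018,"ty":0.034,"tz":0,"ax":0,"ay":0,"az":0,"jaw":255}
    - {"tx":-0.014,"ty":0.026,"tz":0,"ax":0,"ay":0,"az":0,"jaw":255}
    - {"tx":0,"ty":0,"tz":0,"ax":0,"ay":0,"az":0,"jaw":255}

```text
time: 33.0
tool_pos: [0.4552, 0.1934, 0.1736]
tool_rot: [-0.006, -0.126, 0.992, 0.0]
contact_force: [-1.6, -0.5, -0.8]
gripper_width: 0.303
```

```bash
python3 - <<'E'
from h import *
go([.4627,.2375,.1],106); f=grab('wrist','w28')
comp(f,(280,165,400,300),(62,50,30),(98,255,255),.0125,'pocket')
E
```

```text
t 33.0 pos [0.4552 0.1934 0.1736] F [-1.6 -0.5 -0.8] w 0.303 jawdeg 104.5 j [ 0.25 -1.57]
 shift tool [-0.0192  0.0407  0.0735] tiltfix ax,ay [ 0.14 -0.71] az -1.5
pocket [  10   25   40   51 1956] [array([463. , 237.7]), array([56., 42.]), np.float64(15.4)] centroid [0.4619 0.2373 0.0125] box [[430.0, 251.0], [442.0, 210.0], [496.0, 225.0], [484.0, 265.0]] ell [array([463.2, 238.3]), array([45.4, 94.5]), np.float64(106.4)]
```

View pics/w28.png

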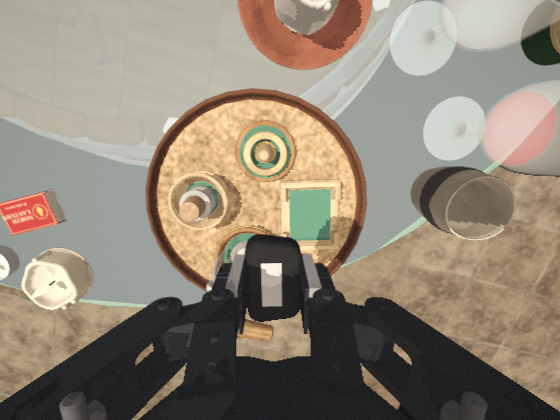

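Call:
move_arm:
  rows:
    - {"tx":-0.01,"ty":0.022,"tz":0.01,"ax":0,"ay":-0.7,"az":-1.2,"jaw":255}
    - {"tx":-0.011,"ty":0.022,"tz":0.02,"ax":0,"ay":0,"az":0,"jaw":255}
    - {"tx":0,"ty":0,"tz":0.03,"ax":0,"ay":0,"az":0,"jaw":255}
    - {"tx":0,"ty":0,"tz":0,"ax":0,"ay":0,"az":0,"jaw":255}

```text
time: 33.45
tool_pos: [0.4627, 0.2377, 0.1099]
tool_rot: [-0.002, -0.132, 0.991, -0.001]
contact_force: [0.3, -0.2, -1.1]
gripper_width: 0.301
```

```bash
python3 - <<'E'
from h import *
go([.4633,.2402,.0145],105.8)
E
```

```text
t 33.45 pos [0.4627 0.2377 0.1099] F [ 0.3 -0.2 -1.1] w 0.301 jawdeg 105.2 j [ 0.33 -1.5 ]
 shift tool [-0.0016  0.0024  0.0954] tiltfix ax,ay [-0.04 -0.2 ] az -0.6
```

Call:
move_arm:
  rows:
    - {"tx":-0.0015,"ty":0.0025,"tz":0.02,"ax":0,"ay":0,"az":-0.6,"jaw":255}
    - {"tx":0,"ty":0,"tz":0.02,"ax":0,"ay":0,"az":0,"jaw":255}
    - {"tx":0,"ty":0,"tz":0.015,"ax":0,"ay":0,"az":0,"jaw":255}
    - {"tx":0,"ty":0,"tz":0,"ax":0,"ay":0,"az":0,"jaw":255}

```text
time: 33.85
tool_pos: [0.4647, 0.2369, 0.0562]
tool_rot: [-0.001, -0.133, 0.991, -0.001]
contact_force: [-0.5, 1.1, -0.9]
gripper_width: 0.301
```

```bash
python3 - <<'E'
from h import *
go([.4633,.2402,.0145],105.8); grab('wrist','w29'); g=grab('side','s29'); h=grab('scene','sc29')
a=cv2.resize(h['color'][130:270,150:290,::-1],(400,400),interpolation=cv2.INTER_CUBIC);b=cv2.resize(g['color'][90:230,220:360,::-1],(400,400),interpolation=cv2.INTER_CUBIC)
cv2.imwrite('pics/z23.png',np.hstack([a,b]))
E
```

```text
t 33.85 pos [0.4647 0.2369 0.0562] F [-0.5  1.1 -0.9] w 0.301 jawdeg 105.3 j [ 0.33 -1.51]
 shift tool [0.0004 0.0036 0.0417] tiltfix ax,ay [-0.09 -0.11] az -0.5
```

View pics/w29.png

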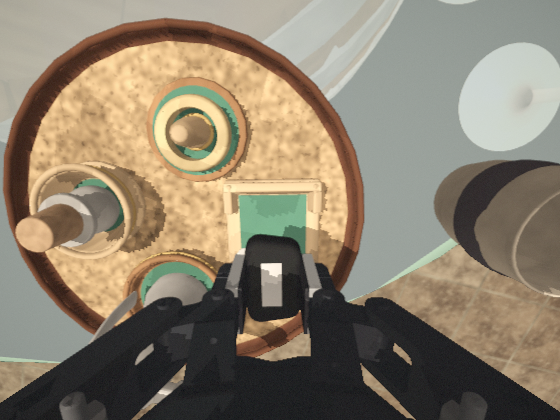

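View pics/z23.png

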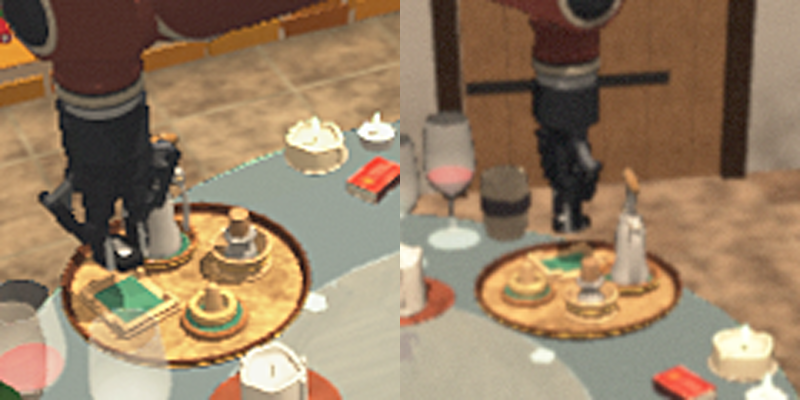

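Call:
move_arm:
  rows:
    - {"tx":0.0005,"ty":0.0035,"tz":0.008,"ax":0,"ay":0,"az":-0.5,"jaw":255}
    - {"tx":0,"ty":0.001,"tz":0.01,"ax":0,"ay":0,"az":0,"jaw":255}
    - {"tx":0,"ty":0,"tz":0,"ax":0,"ay":0,"az":0,"jaw":255}

```text
time: 34.3
tool_pos: [0.4673, 0.2433, 0.0429]
tool_rot: [0.005, -0.138, 0.99, 0.0]
contact_force: [-0.5, 0.2, 0.2]
gripper_width: 0.299
```

```bash
python3 - <<'E'
from h import *
go([.4633,.2402,.0145],105.8); f=grab('wrist','w30')
cv2.imwrite('pics/z24.png',cv2.resize(f['color'][170:340,190:360,::-1],None,fx=3.5,fy=3.5,interpolation=cv2.INTER_CUBIC))
E
```

```text
t 34.3 pos [0.4673 0.2433 0.0429] F [-0.5  0.2  0.2] w 0.299 jawdeg 105.9 j [ 0.34 -1.51]
 shift tool [ 0.0049 -0.0019  0.0284] tiltfix ax,ay [-0.04  0.54] az 0.1
```

View pics/z24.png

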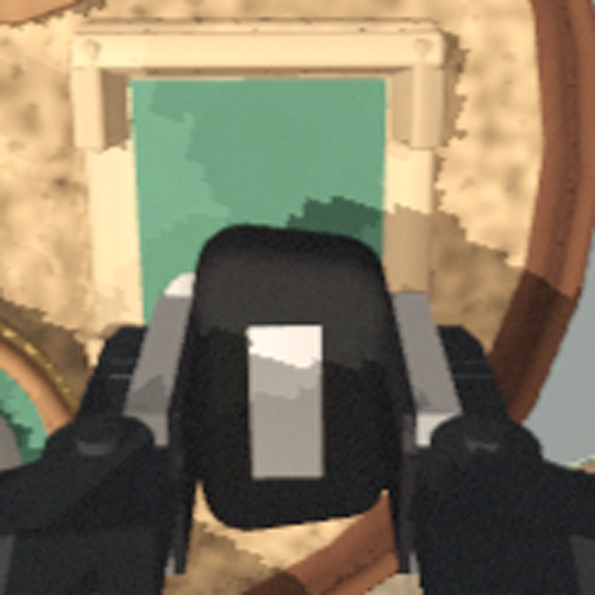

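Call:
move_arm:
  rows:
    - {"tx":0.005,"ty":-0.002,"tz":0.003,"ax":0,"ay":0.5,"az":0,"jaw":255}
    - {"tx":0,"ty":0,"tz":0.005,"ax":0,"ay":0,"az":0,"jaw":255}
    - {"tx":0,"ty":0,"tz":0,"ax":0,"ay":0,"az":0,"jaw":255}

```text
time: 34.65
tool_pos: [0.4633, 0.2401, 0.0351]
tool_rot: [0.001, -0.138, 0.99, -0.0]
contact_force: [-0.3, 0.0, -0.9]
gripper_width: 0.304
```

```bash
python3 - <<'E'
from h import *
go([.4633,.2402,.0145],105.8); f=grab('wrist','w31')
cv2.imwrite('pics/z25.png',cv2.resize(f['color'][170:340,190:360,::-1],None,fx=3.5,fy=3.5,interpolation=cv2.INTER_CUBIC))
P=[.463,.2377];u=np.array([-.963,-.27]);v=np.array([-.27,.963])
X=[[*(np.array(P)+a*u+b*v),.0205] for a,b in [(.0315,-.025),(.0315,.025),(-.0315,-.025),(-.0315,.025),(0,0)]]
print((proj(f,X)-[190,170])*3.5)
E
```

```text
t 34.65 pos [0.4633 0.2401 0.0351] F [-0.3  0.  -0.9] w 0.304 jawdeg 105.9 j [ 0.34 -1.51]
 shift tool [-0.      0.0001  0.0206] tiltfix ax,ay [-0.04  0.07] az 0.1
[[108.26639903 110.67853117]
 [427.45846401 112.21201587]
 [125.19001257 460.50789469]
 [411.89007362 461.92469134]
 [268.20973855 295.71348484]]
```

View pics/z25.png

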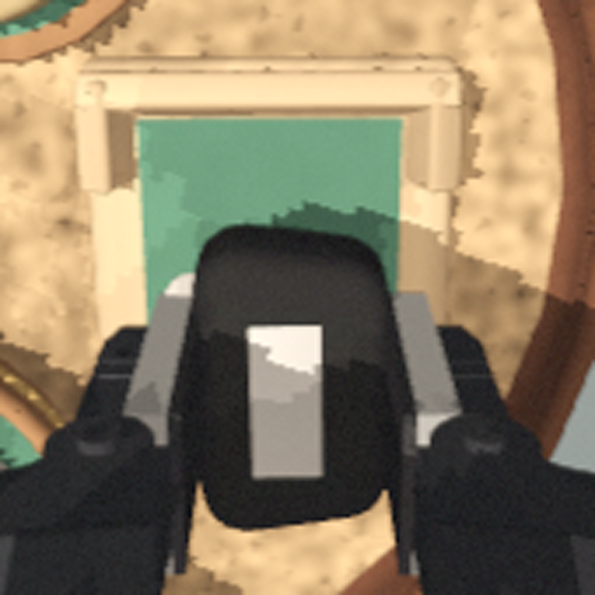

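Call:
move_arm:
  rows:
    - {"tx":0,"ty":0,"tz":0.006,"ax":0,"ay":0,"az":0,"jaw":255}
    - {"tx":0,"ty":0,"tz":0.006,"ax":0,"ay":0,"az":0,"jaw":255}
    - {"tx":0,"ty":0,"tz":0,"ax":0,"ay":0,"az":0,"jaw":255}

```text
time: 35.0
tool_pos: [0.4637, 0.2402, 0.0227]
tool_rot: [0.001, -0.138, 0.99, -0.0]
contact_force: [-0.4, 0.6, -1.0]
gripper_width: 0.303
```

```bash
python3 - <<'E'
from h import *
go([.4633,.2402,.0143],105.8); f=grab('wrist','w32')
cv2.imwrite('pics/z26.png',cv2.resize(f['color'][170:340,190:360,::-1],None,fx=3.5,fy=3.5,interpolation=cv2.INTER_CUBIC))
E
```

```text
t 35.0 pos [0.4637 0.2402 0.0227] F [-0.4  0.6 -1. ] w 0.303 jawdeg 105.9 j [ 0.34 -1.51]
 shift tool [0.0004 0.0002 0.0084] tiltfix ax,ay [-0.04  0.13] az 0.1
```

View pics/z26.png

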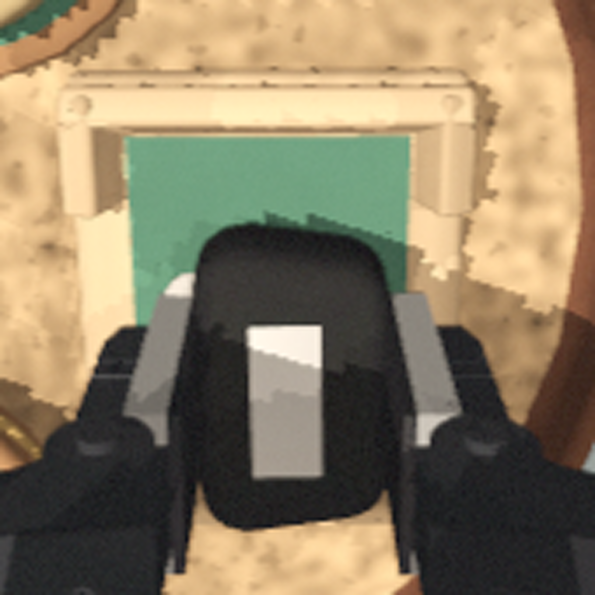

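Call:
move_arm:
  rows:
    - {"tx":0,"ty":0,"tz":0.004,"ax":0,"ay":0,"az":0,"jaw":255}
    - {"tx":0,"ty":0,"tz":0.004,"ax":0,"ay":0,"az":0,"jaw":255}
    - {"tx":0,"ty":0,"tz":0.001,"ax":0,"ay":0,"az":0,"jaw":255}

```text
time: 35.35
tool_pos: [0.4644, 0.2404, 0.0138]
tool_rot: [0.002, -0.138, 0.99, -0.0]
contact_force: [-3.3, -1.3, 6.6]
gripper_width: 0.303
```

```bash
python3 - <<'E'
from h import *
go([.4633,.2402,.0143],105.8); f=grab('wrist','w33')
cv2.imwrite('pics/z27.png',cv2.resize(f['color'][170:340,190:360,::-1],None,fx=3.5,fy=3.5,interpolation=cv2.INTER_CUBIC))
E
```

```text
t 35.35 pos [0.4644 0.2404 0.0138] F [-3.3 -1.3  6.6] w 0.303 jawdeg 105.9 j [ 0.34 -1.51]
 shift tool [ 0.0011  0.0001 -0.0005] tiltfix ax,ay [-0.04  0.19] az 0.1
```

View pics/z27.png

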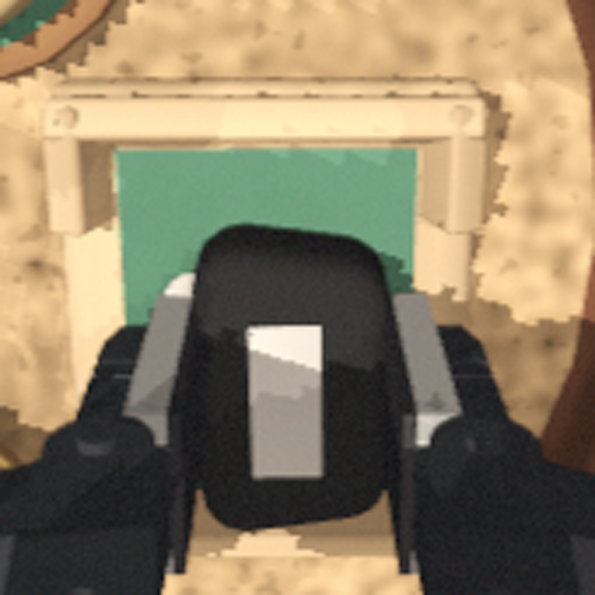

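```bash
python3 - <<'E'
from h import *
f=load('w33'); P=np.array([.463,.2377]);u=np.array([-.963,-.27]);v=np.array([-.27,.963])
z=lambda x,y:[190+x/3.5,170+y/3.5]
for nm,pt,h in [('front end',z(290,225),.024),('back end',z(290,525),.024),('label top',z(285,325),.0265),('label bot',z(288,478),.0265),('floor edge',z(267,150),.0125),('front wall top in',z(267,140),.0205),('back wall outer top',z(290,553),.0205)]:
    q=onplane(f,[pt],h)[0,:2]-P; print(nm,'u',(q@u).round(4),'v',(q@v).round(4))
E
```

```text
front end u 0.021 v 0.0036
back end u -0.0271 v 0.0038
label top u 0.0072 v 0.003
label bot u -0.0173 v 0.0035
floor edge u 0.0281 v 0.0002
front wall top in u 0.032 v 0.0004
back wall outer top u -0.0349 v 0.0038
```

The cutter is in, but sits 3 mm towards the far end wall. I'll lift slightly and centre it.

Call:
move_arm:
  rows:
    - {"tx":0.0005,"ty":0,"tz":-0.003,"ax":0,"ay":0,"az":0,"jaw":255}
    - {"tx":0.003,"ty":0,"tz":0,"ax":0,"ay":0,"az":0,"jaw":255}
    - {"tx":0.0005,"ty":0,"tz":0,"ax":0,"ay":0,"az":0,"jaw":255}

```text
time: 35.7
tool_pos: [0.4606, 0.2394, 0.0173]
tool_rot: [0.002, -0.138, 0.99, -0.0]
contact_force: [-0.5, -0.1, -0.6]
gripper_width: 0.302
```

```bash
python3 - <<'E'
from h import *
go([.4608,.2395,.0143],105.8)
E
```

```text
t 35.7 pos [0.4606 0.2394 0.0173] F [-0.5 -0.1 -0.6] w 0.302 jawdeg 105.9 j [ 0.34 -1.51]
 shift tool [-0.0003  0.0001  0.003 ] tiltfix ax,ay [-0.04  0.22] az 0.1
```

Call:
move_arm:
  rows:
    - {"tx":0,"ty":0,"tz":0.003,"ax":0,"ay":0,"az":0,"jaw":255}
    - {"tx":0,"ty":0,"tz":0.001,"ax":0,"ay":0,"az":0,"jaw":255}

```text
time: 35.9
tool_pos: [0.4608, 0.2395, 0.0138]
tool_rot: [0.002, -0.138, 0.99, 0.0]
contact_force: [-1.4, -0.8, 5.2]
gripper_width: 0.302
```

```bash
python3 - <<'E'
from h import *
go([.4608,.2395,.0143],105.8)
E
```

```text
t 35.9 pos [0.4608 0.2395 0.0138] F [-1.4 -0.8  5.2] w 0.302 jawdeg 105.9 j [ 0.34 -1.51]
 shift tool [-0.      0.     -0.0005] tiltfix ax,ay [-0.03  0.28] az 0.1
```

Call:
move_arm:
  rows:
    - {"tx":0,"ty":0,"tz":-0.0005,"ax":0,"ay":0,"az":0,"jaw":170}
    - {"tx":0,"ty":0,"tz":0,"ax":0,"ay":0,"az":0,"jaw":140}
    - {"tx":0,"ty":0,"tz":0,"ax":0,"ay":0,"az":0,"jaw":140}
    - {"tx":0,"ty":0,"tz":-0.01,"ax":0,"ay":0,"az":0,"jaw":140}
    - {"tx":0,"ty":0,"tz":-0.02,"ax":0,"ay":0,"az":0,"jaw":140}
    - {"tx":0,"ty":0,"tz":-0.04,"ax":0,"ay":0,"az":0,"jaw":140}
    - {"tx":0,"ty":0,"tz":-0.04,"ax":0,"ay":0,"az":0,"jaw":140}
    - {"tx":0,"ty":0,"tz":-0.04,"ax":0,"ay":0,"az":0,"jaw":140}
    - {"tx":0,"ty":0,"tz":-0.03,"ax":0,"ay":0,"az":0,"jaw":140}
    - {"tx":0.01,"ty":-0.04,"tz":-0.02,"ax":0,"ay":0,"az":0,"jaw":140}
    - {"tx":0.01,"ty":-0.04,"tz":0,"ax":0,"ay":0,"az":0,"jaw":140}
    - {"tx":0,"ty":0,"tz":0,"ax":0,"ay":0,"az":0,"jaw":140}

```text
time: 37.1
tool_pos: [0.4623, 0.155, 0.2287]
tool_rot: [0.005, -0.14, 0.99, -0.001]
contact_force: [0.3, 1.0, -0.2]
gripper_width: 0.45
```

```bash
python3 - <<'E'
from h import *
go([.4608,.2395,.0143],105.8); w=grab('wrist','w34'); g=grab('side','s34'); h=grab('scene','sc34')
a=cv2.resize(h['color'][150:270,150:290,::-1],(400,343),interpolation=cv2.INTER_CUBIC);b=cv2.resize(g['color'][110:230,200:340,::-1],(400,343),interpolation=cv2.INTER_CUBIC)
cv2.imwrite('pics/z28.png',np.hstack([a,b]))
E
```

```text
t 37.1 pos [0.4623 0.155  0.2287] F [ 0.3  1.  -0.2] w 0.45 jawdeg 106.1 j [ 0.17 -1.68]
 shift tool [-0.02    0.0822  0.2144] tiltfix ax,ay [-0.17  0.54] az 0.3
```

View pics/w34.png

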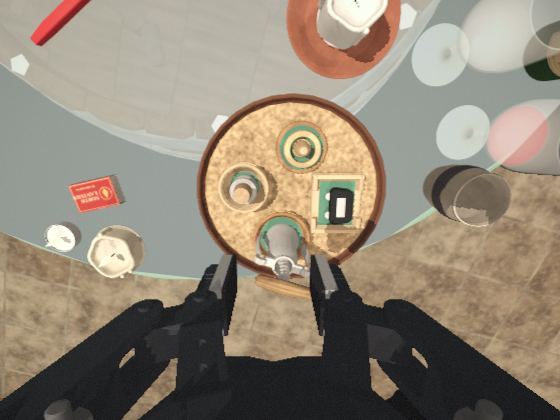

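View pics/z28.png

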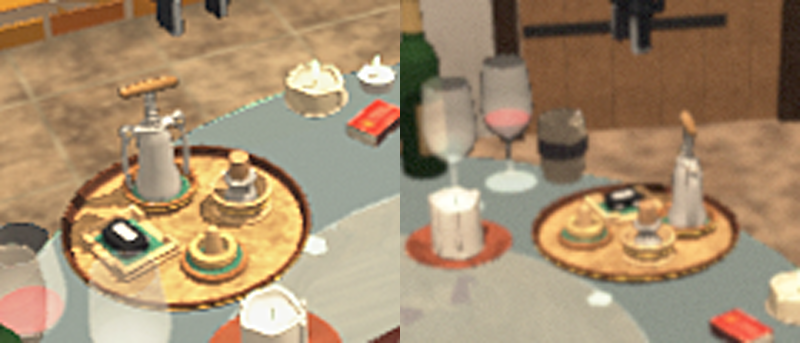

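```bash
python3 - <<'E'
from h import *
f=load('w34'); P=np.array([.463,.2377]);u=np.array([-.963,-.27]);v=np.array([-.27,.963])
cv2.imwrite('pics/z29.png',cv2.resize(f['color'][160:245,290:375,::-1],None,fx=7,fy=7,interpolation=cv2.INTER_CUBIC))
hsv=cv2.cvtColor(f['color'],cv2.COLOR_RGB2HSV)
cs=comp(f,(322,182,358,228),(0,0,0),(180,255,60),.024,'cutter')
q=onplane(f,cs,.024)[:,:2]-P; print('u',(q@u).min(),(q@u).max(),'v',(q@v).min(),(q@v).max())
X=[[*(P+a*u+b*v),.0205] for a,b in [(.0315,-.025),(.0315,.025),(-.0315,-.025),(-.0315,.025)]]+[[*(P+a*u+b*v),.0125] for a,b in [(.0285,-.022),(.0285,.022),(-.0285,-.022),(-.0285,.022)]]
print(((proj(f,X)-[290,160])*7).round(0).tolist())
E
```

```text
cutter [  7   6  24  37 437] [array([462.8, 241. ]), array([45.6, 27.7]), np.float64(16.8)] centroid [0.4621 0.2412 0.024 ] box [[437.0, 248.0], [445.0, 221.0], [489.0, 234.0], [481.0, 261.0]] ell [array([462.7, 240.9]), array([31. , 52.6]), np.float64(108.7)]
u -0.02364217315406435 0.0219683827812225 v -0.010693904087070421 0.017280546863698402
[[196.0, 135.0], [489.0, 138.0], [177.0, 482.0], [455.0, 484.0], [206.0, 144.0], [457.0, 146.0], [188.0, 451.0], [429.0, 453.0]]
```

View pics/z29.png

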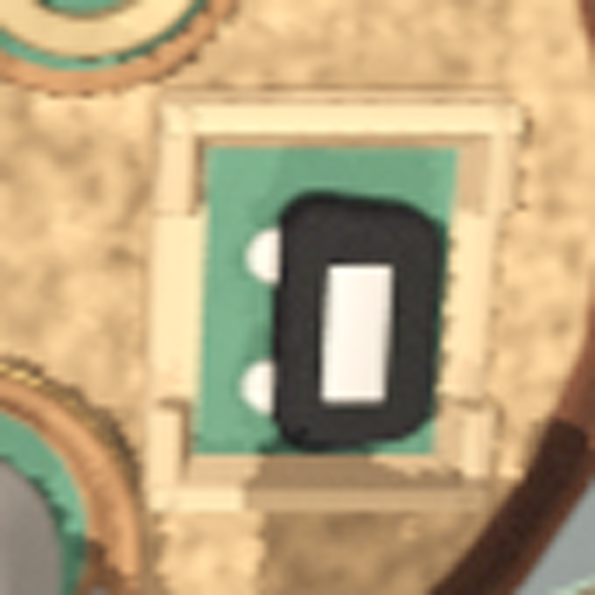

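The cutter lies flat inside the pocket: ±23 of 28.5 mm lengthwise, within ±17.3 of 22 mm across. The other three are home, the glasses haven't moved and the arm is clear. Handing in.

```bash
python3 - <<'E'
from h import *
f0=load('side0')['color'].astype(int);f1=load('s34')['color'].astype(int)
print('glass area diff',np.abs(f0-f1)[125:180,205:250].mean())
s=manip.state(); print(s['time'],s['contact_force']); print(manip.job_done())
E
```

```text
glass area diff 4.215084175084175
37.25 [-0.5842184  -0.21521925 -0.45823218]
the job is handed in; nothing more can be done
None
```

All four tools are home in their holders, placed in the order you listed, and the job was handed in at about 37 s. No check failed, and no verdict was reported.

- **Corkscrew:** its bell went down onto the felt at the expected height with 6.7 N of contact. It stands upright in the dish in the last pictures.
- **Stopper:** it touched the cup floor within 1 mm of the expected height and stands cork up.
- **Collar:** the peg passed through the bore centred, and the collar lies flat on the foot.
- **Cutter:** it first sat about 3 mm off towards one end wall, so I lifted it slightly, centred it and set it down again. The last measurement has it flat and inside the pocket floor on all sides, with about 5 mm to spare at each end and on each side.
- **Glasses:** neither was touched. The side camera's pictures before and after show them in the same place.

The gripper was clear of everything, about 0.23 m above the table, when I handed in. The only measurement that disagreed with your figures was the corkscrew's bar, which came out about 56 mm long instead of 70 mm. The grasp held without trouble.

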